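# Put the kitchenette's coffee corner away

## Robot

A 6-joint arm with a two-finger parallel gripper is mounted at the origin on the work surface. World frame = base frame: x ahead of the robot, y to its left, z up, the work surface at z = 0. Lengths are in m, angles in rad, forces in N, time in s.
With the tool pointing down it reaches from about 0.325 to 0.775 m from the base axis. Payload 5.5 kg.
Tool frame: the origin (TCP) lies midway between the tips of the shut fingers; the grasp point (between the pads) lies 19 mm behind it; z points along the fingers, y is the line along which they close (so a half turn about z gives the same grasp; the last joint's range is limited). The gripper opens to 88 mm and grips with 3 to 60 N. Pads are 20 mm wide; open, the fingers measure 115 mm over their backs; the gripper's body (75 mm by 178 mm) begins 61 mm behind the grasp point.
Start: joints at [1.094, 0.091, 1.231, -0, 1.82, -0.057], TCP at [0.245, 0.548, 0.191] pointing down, gripper open.
Joint ranges: [-2.87, 2.87], [-0.86, 2.18], [0.17, 2.46], [-1.51, 4.65], [0.06, 2.69], [-2.65, 2.65]. Speed limits (rad/s): [2.57, 2.57, 3.01, 3.14, 3.14, 3.14].

## Interface

Orientations are given as a unit quaternion [w, x, y, z].
In Python, from plant import arm, cams gives the robot as it stands.
- The arm moves only by the shell command python3 -m inch 'ROWS'. ROWS is a JSON object of lists of equal length, an entry for each row: "slide": the shift along the tool's x, y, z in units of 50 cm (1.0 is 50 cm), a list of three; "rot": the turn, a rotation vector about the tool's x, y, z in units of 45 degrees (1.0 is 45 degrees), a list of three; "fingers": the finger opening in mm, from 0 to 87.8. In form: {"slide": [[dx, dy, dz], ...], "rot": [[ax, ay, az], ...], "fingers": [fingers, ...]}. A call has 1 to 12 rows; each row is the pose to reach, as a shift and turn from the pose commanded when the call began, along the tool's axes at that moment; what a row does not reach only later rows make up. A row lasts 1/10 s, in which the tool goes at most 50 mm and 8.59 degrees, less where a joint would pass 70% of its speed; a pose out of reach is approached as far as the arm can. A call with a number of a shift or a turn outside -1 to 1 is refused whole. A call with a gripper value outside its range is refused whole. The fingers move at their own pace and stop on an object; the grip force is fixed at half the most. Time passes only in rows, so rows that repeat a pose let the fingers close. It gives the time, the measured TCP pose, the force, the opening and the grip force at its end, in the units of the state.
- arm.observe(): the state, without advancing time (a new reading comes with each control period).
- cams.capture(name): name is "scene" or "top" or "wrist"; returns a dict with "pixels" (400x640x3 uint8, red, green, blue), "range_z" (400x640 float32, m along the optical axis (not along the pixel's ray), 0 where there is no reading), "camera_matrix" (3x3 intrinsics, pixels), "R" (3x3) and "t" (3): a world point X has camera coordinates R X + t; the wrist camera has in their place "mount" (4x4, takes a point from camera to tool coordinates, whose origin is the TCP and whose axes are the flange's). Camera axes: x right, y down, z forward; pixel columns grow to the right and rows downward; lengths in m; the calibration is good to about 2 mm. A picture is of the moment at which its call begins: read the wrist's pose just before it.
- arm.hand_in(): hands the job in; it is judged then, once.
The state is a dict: "clock": time; "joints": joint angles; "dq": joint speeds; "joint_torque": joint torques, N m; "tool_pos": TCP position; "tool_rot": TCP orientation; "contact_force": force on the tool from outside, world axes, zero at the start; "moment": the same for the moment, N m; "opening": finger opening in m; "grasp_force": force on a finger pad.
Only numpy, scipy, OpenCV 4.12 (cv2) and the standard library are available. Lean on these libraries where they do the work, as an engineer would, in place of code of your own. Each camera call takes 0.05 s, during which the arm holds its last target. There are 200 camera calls.

## Task

Put the coffee corner away: put every loose coffee capsule into the blue canister and set its lid on so that it sits seated and level on the rim; lay every teaspoon in the open drawer, then push the drawer fully home until it clicks in. Leave the canister standing upright on the counter, and leave the tumbler and salt shaker alone.

Things in the scene. Friction and masses are not known exactly. Their poses are not given: they have to be found in the camera images.
- canister: blue ceramic storage canister, open at the top, loose, 0.7 kg: straight round wall, outer diameter 110 mm, inner 100 mm, height 100 mm, floor 5 mm thick. Origin: centre of its underside, z up
- lid: round wooden lid, 0.15 kg, 40 mm high. From below: cork plug 92 mm across, 8 mm deep, that goes inside the canister's mouth; disc 116 mm across, 8 mm thick, that rests on the rim; dark knob 24 mm high (stem 24 mm across for 16 mm, then head 30 mm across). Origin: centre of the plug's underside, z up; starts standing on its plug. Seated, its origin is 92 mm above the canister's origin
- pod0: copper hard coffee capsule, 28 mm high, 0.02 kg: a flange 37 mm across and 3 mm thick at its foot, above it a body 31 mm across narrowing to 28 mm. Starts standing on its flange; may be absent. Origin: centre of the flange's underside, z towards the narrow end
- pod1: green hard coffee capsule, 28 mm high, 0.02 kg: a flange 37 mm across and 3 mm thick at its foot, above it a body 31 mm across narrowing to 28 mm. Starts standing on its flange; may be absent. Origin: centre of the flange's underside, z towards the narrow end
- pod2: red hard coffee capsule, 28 mm high, 0.02 kg: a flange 37 mm across and 3 mm thick at its foot, above it a body 31 mm across narrowing to 28 mm. Starts standing on its flange; may be absent. Origin: centre of the flange's underside, z towards the narrow end
- pod3: blue hard coffee capsule, 28 mm high, 0.02 kg: a flange 37 mm across and 3 mm thick at its foot, above it a body 31 mm across narrowing to 28 mm. Starts standing on its flange; may be absent. Origin: centre of the flange's underside, z towards the narrow end
- pod4: purple hard coffee capsule, 28 mm high, 0.02 kg: a flange 37 mm across and 3 mm thick at its foot, above it a body 31 mm across narrowing to 28 mm. Starts standing on its flange; may be absent. Origin: centre of the flange's underside, z towards the narrow end
- spoon0: brass-coloured teaspoon lying on the counter, 140 mm long, 0.04 kg: flat handle 10 mm wide and 7 mm thick from x = -70 to +42 mm, a bowl 28 mm across at x = +56 mm, also 7 mm thick. May be absent. Origin: underside, midway along its length; x along it towards the bowl, z up
- spoon1: brass-coloured teaspoon lying on the counter, 140 mm long, 0.04 kg: flat handle 10 mm wide and 7 mm thick from x = -70 to +42 mm, a bowl 28 mm across at x = +56 mm, also 7 mm thick. May be absent. Origin: underside, midway along its length; x along it towards the bowl, z up
- unit: fixed low wooden drawer unit on the counter, 220 mm deep (x) by 240 mm wide (y) by 90 mm high, with one drawer. Origin: centre of its underside; its front faces its own -x (towards the robot)
- unit_drawer0 (a joint): how far the drawer is pulled out towards the unit's -x (m): 0 fully home; starts 0.10 to 0.13. Slides with about 1 N of friction; over the last 12 mm or so a sprung ball catch must be overcome (about 6 N more), after which it draws the drawer in and holds it at 0
- drawer_in (a point): centre of the drawer's inner floor, moving with it; axes as the unit's. Floor 175 mm (x) by 198 mm (y), 22 mm above the counter; walls rise 46 mm above it. The drawer's face, 15 mm thick and 234 mm wide, has its inner side 94 mm from here towards -x and its top 76 mm above the counter. Drawn out by q, it is open to above from x = -87 mm to x = q - 94 mm
- unit_drawer0_handle (a point): middle of the steel bar handle of the drawer, 120 mm long along y, about 10 mm thick, 35 mm in front of the drawer's face and 52 mm above the counter; moves with the drawer
- tumbler: green glass tumbler beyond the canister, 80 mm high, 66 mm across; leave alone
- shaker: white salt shaker beside the drawer unit, 78 mm high, 38 mm across; leave alone. (A fixed black tray with a kettle 195 mm high and a mug stands at the right, beyond the capsules, out of the way)

How it is judged:
On the way, in this order (a step that is already met when the one before it is completed fails the run):
1. every capsule is in the canister and every teaspoon in the drawer (horizontal distance between each of pod0, pod1, pod2, pod3, pod4 and canister below 0.05 m and z of pod0 in the frame of canister between 0 and 0.092 m and z of pod1 in the frame of canister between 0 and 0.092 m and z of pod2 in the frame of canister between 0 and 0.092 m and z of pod3 in the frame of canister between 0 and 0.092 m and z of pod4 in the frame of canister between 0 and 0.092 m and x of spoon0 in the frame of drawer_in between -0.09 and 0.09 m and y of spoon0 in the frame of drawer_in between -0.1 and 0.1 m and z of spoon0 in the frame of drawer_in between -0.005 and 0.045 m and x of spoon1 in the frame of drawer_in between -0.09 and 0.09 m and y of spoon1 in the frame of drawer_in between -0.1 and 0.1 m and z of spoon1 in the frame of drawer_in between -0.005 and 0.045 m), for 0.2 s.
2. the lid sits seated and level on the canister and the drawer is fully home (horizontal distance between lid and canister below 0.008 m and z of lid in the frame of canister between 0.089 and 0.095 m and angle between lid's own z axis and vertical below 0.05 rad and value of joint unit_drawer0 below 0.004 m), for 0.2 s.
At the end, for the whole second after the job is handed in: Capsules inside the canister below its rim; lid seated (centred within 8 mm, height within 3 mm, tilt under 0.05 rad) and at rest; canister upright on the counter; teaspoons in the drawer; drawer home within 4 mm (all of step 1 and all of step 2 and angle between canister's own z axis and vertical below 0.05 rad and height (world z) of canister below 0.01 m and linear speed of each of lid, canister below 0.02 m/s); the robot touches nothing.
It fails at once if the tumbler is shoved more than 3 cm or tipped (distance of tumbler from where it was at the start of the episode above 0.03 m or angle between tumbler's own z axis and vertical above 0.35 rad).
It fails at once if the shaker is shoved more than 3 cm or tipped (distance of shaker from where it was at the start of the episode above 0.03 m or angle between shaker's own z axis and vertical above 0.35 rad).
Of pod0, pod1, pod2, pod3, pod4 only 3 to 5 are there at a start; the rules pass over those that are not, and their reading is None.
Of spoon0, spoon1 only 1 to 2 are there at a start; the rules pass over those that are not, and their reading is None.
At some moment in a run one of pod0, pod1, pod2, pod3, pod4, lid, spoon0, spoon1 may be knocked a few centimetres aside while the robot is not near it.
Once in a run the grip may slacken for a moment while it holds something.
It also fails if it takes over 210 s, if anything falls off the work surface, if the arm or the gripper's body presses on something with over 40 N, if the wrist force passes 120 N, or if a joint passes its speed limit or range.

## Working session

There is one attempt and no reset: what is moved stays moved. The work goes in short steps, Python scripts to look and compute and a shell command to move; the robot and the scene stay as the last step left them, time stands still between calls to the robot, and variables do not carry over. Pictures are saved under pics/ and viewed, at most 14 in all, crops included, and the job is handed in when it is done.

```bash
ls; mkdir -p pics
cat > h.py <<'E'
import numpy as np, cv2
from plant import arm, cams
from scipy.spatial.transform import Rotation as Rn
def pose():
    s=arm.observe(); q=s["tool_rot"]
    return np.array(s["tool_pos"]), Rn.from_quat([q[1],q[2],q[3],q[0]]).as_matrix(), s
def cap(n):
    p,R,s=pose(); c=cams.capture(n); K=np.array(c["camera_matrix"])
    if n=="wrist":
        M=np.array(c["mount"]); Rc=R@M[:3,:3]; o=R@M[:3,3]+p
    else:
        Rc=np.array(c["R"]).T; o=-Rc@np.array(c["t"])
    return c["pixels"],np.array(c["range_z"]),K,Rc,o
def cloud(c):
    px,d,K,Rc,o=c; h,w=d.shape; u,v=np.meshgrid(np.arange(w),np.arange(h))
    r=np.stack([(u-K[0,2])/K[0,0],(v-K[1,2])/K[1,1],np.ones_like(d)],-1)*d[...,None]
    return r@Rc.T+o
def ray(c,u,v,z):
    px,d,K,Rc,o=c; r=Rc@np.array([(u-K[0,2])/K[0,0],(v-K[1,2])/K[1,1],1]); return o+r*(z-o[2])/r[2]
def save(c,n): cv2.imwrite("pics/"+n+".png",c[0][...,::-1])
def tool(d): # world displacement -> slide units
    p,R,s=pose(); return np.round(R.T@np.array(d)/0.5,4)
E
python3 - <<'E'
from h import *
for n in ["top","scene"]:
    c=cap(n); save(c,n+"0"); print(n,c[4],c[3].round(2).tolist(),c[2].tolist(),(c[1]>0).mean())
p,R,s=pose(); print(p,R.round(3).tolist(),s["opening"],s["clock"])
E
```

```text
pics
top [ 0.50532601 -0.04561803  0.86229164] [[0.01, -0.99, 0.16], [-1.0, -0.01, 0.01], [-0.01, -0.16, -0.99]] [[367.2783791883083, 0.0, 327.5293329962763], [0.0, 367.2783791883083, 198.5357871679242], [0.0, 0.0, 1.0]] 0.995984375
scene [ 1.05300619 -0.29031881  0.78520513] [[0.5, 0.7, -0.5], [0.87, -0.4, 0.3], [0.0, -0.58, -0.81]] [[375.72093850630904, 0.0, 313.73761833389955], [0.0, 375.72093850630904, 204.20756474778057], [0.0, 0.0, 1.0]] 0.99623828125
[0.24441467 0.54762116 0.18953825] [[-0.913, 0.408, -0.001], [0.408, 0.913, -0.002], [0.0, -0.002, -1.0]] 0.08783496200122363 0.1
```

View pics/top0.png

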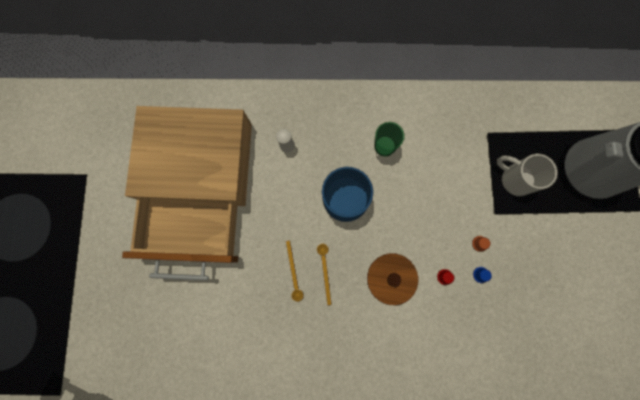

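View pics/scene0.png

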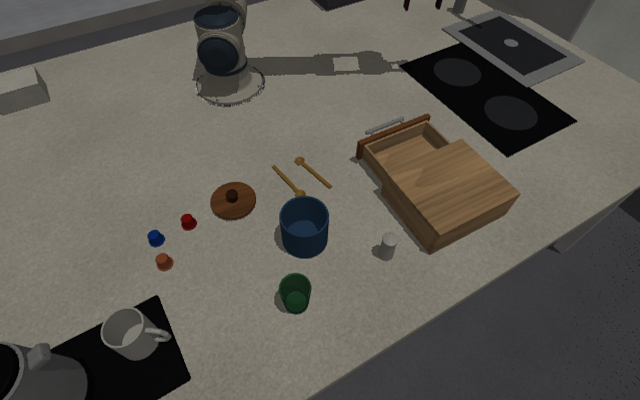

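The top view shows the drawer unit at left with the drawer open (130-250, 105-275) and spoons at about (293,270) and (326,275). The canister is at (347,195), the lid at (393,280), and three pods: copper (482,243), red (446,277), blue (482,275). The scene view agrees with this.

```bash
cat > m.py <<'E'
from h import *
def rep(c,box=None):
    P=cloud(c); z=P[...,2]; ok=(c[1]>0)
    return P
def comps(mask,P,mn=15):
    n,l,st,ce=cv2.connectedComponentsWithStats(mask.astype(np.uint8))
    for i in range(1,n):
        if st[i,4]>=mn:
            Q=P[l==i]; yield ce[i].round(1),st[i,4],Q
E
python3 - <<'E'
from m import *
c=cap("top"); P=cloud(c); hsv=cv2.cvtColor(c[0],cv2.COLOR_RGB2HSV); H,S,V=[hsv[...,i].astype(int) for i in range(3)]
z=P[...,2]
print("table z",np.median(z[300:380,350:600]))
roi=np.zeros(z.shape,bool); roi[90:320,110:520]=1
# everything above table
for ce,a,Q in comps(roi&(z>0.004)&(S>60)|roi&(z>0.02),P):
    hi=Q[Q[:,2]>Q[:,2].max()-0.006]
    print(ce,a,"med",np.median(Q,0).round(3),"zmax",Q[:,2].max().round(3),"topc",((hi.max(0)+hi.min(0))/2).round(3),"ext",(Q.max(0)-Q.min(0)).round(3))
# spoons by colour
sp=roi&(H>12)&(H<30)&(S>110); sp[:, :262]=0; sp[:,345:]=0
for ce,a,Q in comps(sp,P):
    Q2=Q[:,:2]; m=Q2.mean(0); w,v=np.linalg.eigh(np.cov(Q2.T)); t=(Q2-m)@v[:,1]
    print("spoon",ce,a,"ends",(m+v[:,1]*t.min()).round(3),(m+v[:,1]*t.max()).round(3),"L",np.ptp(t).round(3),"mid",(m+v[:,1]*(t.min()+t.max())/2).round(3), "z",np.median(Q[:,2]).round(4))
E
```

```text
table z -0.0001343218866645679
[186.9 184.2] 17672 med [0.663 0.276 0.088] zmax 0.862 topc [ 0.505 -0.046  0.862] ext [0.382 0.447 0.858]
[388.1 137.9] 777 med [ 0.786 -0.174  0.05 ] zmax 0.862 topc [ 0.505 -0.046  0.862] ext [0.302 0.158 0.858]
[284.4 138.9] 278 med [0.769 0.063 0.07 ] zmax 0.862 topc [ 0.505 -0.046  0.862] ext [0.286 0.128 0.842]
[510.8 173.5] 554 med [ 0.696 -0.446  0.055] zmax 0.862 topc [ 0.505 -0.046  0.862] ext [0.228 0.429 0.842]
[496.5 169.4] 24 med [ 0.717 -0.436  0.009] zmax 0.013 topc [ 0.717 -0.434  0.01 ] ext [0.02  0.017 0.006]
[346.9 192.4] 1850 med [ 0.657 -0.079  0.024] zmax 0.862 topc [ 0.505 -0.046  0.862] ext [0.195 0.108 0.858]
[481.4 243. ] 190 med [ 0.542 -0.383  0.026] zmax 0.032 topc [ 0.544 -0.389  0.029] ext [0.032 0.032 0.028]
[292.9 272. ] 266 med [0.473 0.042 0.006] zmax 0.862 topc [ 0.505 -0.046  0.862] ext [0.135 0.106 0.858]
[321.5 248.7] 59 med [ 0.528 -0.021  0.006] zmax 0.01 topc [ 0.527 -0.023  0.007] ext [0.025 0.025 0.006]
[392.2 278.7] 2115 med [ 0.461 -0.182  0.016] zmax 0.862 topc [ 0.505 -0.046  0.862] ext [0.113 0.194 0.855]
[325.9 280.2] 210 med [ 0.456 -0.034  0.006] zmax 0.862 topc [ 0.505 -0.046  0.862] ext [0.107 0.024 0.858]
[445.7 276.6] 187 med [ 0.467 -0.3    0.027] zmax 0.862 topc [ 0.505 -0.046  0.862] ext [0.055 0.274 0.858]
[482.5 274.7] 199 med [ 0.472 -0.382  0.026] zmax 0.032 topc [ 0.472 -0.387  0.029] ext [0.032 0.031 0.028]
spoon [293.6 275.3] 320 ends [0.544 0.056] [0.408 0.029] L 0.138 mid [0.476 0.042] z 0.0059
spoon [324.6 269.4] 309 ends [ 0.537 -0.022] [ 0.402 -0.041] L 0.136 mid [ 0.47  -0.032] z 0.0058
```

Run:
```python
from m import *
c=cap("top"); P=cloud(c); d=c[1]; z=P[...,2]; v=(d>0)&(d<0.9)
hsv=cv2.cvtColor(c[0],cv2.COLOR_RGB2HSV)
roi=np.zeros(z.shape,bool); roi[90:320,110:520]=1
def mec(Q):
    (x,y),r=cv2.minEnclosingCircle(Q[:,:2].astype(np.float32)); return round(x,4),round(y,4),"d",round(2*r,4)
def reg(n,x0,x1,y0,y1,z0,z1):
    X=P[y0:y1,x0:x1]; m=v[y0:y1,x0:x1]&(X[...,2]>z0)&(X[...,2]<z1); Q=X[m]; print(n,len(Q),mec(Q)); return Q
reg("can rim",312,382,155,230,.094,.106)
reg("lid disc",360,425,245,312,.011,.022)
reg("lid knob",375,410,265,295,.034,.046)
for n,b in dict(cop=(465,500,230,256),red=(430,462,264,290),blu=(465,500,262,290)).items(): reg(n,*b,.02,.035); reg(n+"flange",*b,.003,.035)
reg("tumbler",370,410,115,165,.07,.09); reg("shaker",270,298,120,155,.06,.09)
Q=reg("unit top",110,265,95,260,.084,.096); r=cv2.minAreaRect(Q[:,:2].astype(np.float32)); print(r, cv2.boxPoints(r).round(3).tolist())
Q=reg("face top",110,250,235,275,.070,.082); r=cv2.minAreaRect(Q[:,:2].astype(np.float32)); print(r, cv2.boxPoints(r).round(3).tolist())
Q=reg("handle",140,225,258,290,.046,.062); r=cv2.minAreaRect(Q[:,:2].astype(np.float32)); print(r, cv2.boxPoints(r).round(3).tolist())
```

```text
can rim 383 (0.6449, -0.0771, 'd', 0.1103)
lid disc 1959 (0.4611, -0.1834, 'd', 0.1159)
lid knob 146 (0.4613, -0.1833, 'd', 0.0297)
cop 134 (0.5429, -0.3888, 'd', 0.0287)
copflange 216 (0.5492, -0.3946, 'd', 0.077)
red 135 (0.4664, -0.3044, 'd', 0.0282)
redflange 204 (0.4524, -0.3075, 'd', 0.0631)
blu 141 (0.4723, -0.387, 'd', 0.0288)
bluflange 226 (0.4729, -0.3923, 'd', 0.0721)
tumbler 228 (0.7753, -0.1714, 'd', 0.066)
shaker 192 (0.7753, 0.0657, 'd', 0.0355)
unit top 9988 (0.731, 0.278, 'd', 0.3145)
((0.7313224077224731, 0.2779797613620758), (0.24221552908420563, 0.20617452263832092), 88.29124450683594) [[0.625, 0.1599999964237213], [0.8309999704360962, 0.15399999916553497], [0.8379999995231628, 0.3959999978542328], [0.6320000290870667, 0.4020000100135803]]
face top 797 (0.5045, 0.2838, 'd', 0.234)
((0.5185388922691345, 0.28394266963005066), (0.05091218650341034, 0.2336968630552292), 0.5913744568824768) [[0.492000013589859, 0.4009999930858612], [0.49399998784065247, 0.16699999570846558], [0.5450000166893005, 0.16699999570846558], [0.5429999828338623, 0.4009999930858612]]
handle 410 (0.464, 0.2848, 'd', 0.1293)
((0.4757942259311676, 0.28443849086761475), (0.12912514805793762, 0.0384397879242897), 88.23677825927734) [[0.45500001311302185, 0.2199999988079071], [0.49300000071525574, 0.21899999678134918], [0.4970000088214874, 0.3479999899864197], [0.45899999141693115, 0.3499999940395355]]
```

```bash
cat >> h.py <<'E'
def go(*T): # targets (x,y,z,tool-x world angle deg) -> slide,rot from present pose, vertical tool
    p,R,s=pose()
    for x,y,z,a in T:
        a=np.radians(a); G=np.array([[np.cos(a),np.sin(a),0],[np.sin(a),-np.cos(a),0],[0,0,-1]])
        print("slide",(R.T@(np.array([x,y,z])-p)/.5).round(3).tolist(),"rot",(Rn.from_matrix(R.T@G).as_rotvec()/(np.pi/4)).round(3).tolist())
def st():
    p,R,s=pose(); print(p.round(4),"ang",np.degrees(np.arctan2(R[1,0],R[0,0])).round(1),"tilt",R[2].round(3),"open",round(s["opening"],4),"gf",round(s["grasp_force"],1),"F",np.round(s["contact_force"],1),"t",s["clock"])
E
python3 -m inch '{"slide":[[-0.82,-0.746,0.08],[-0.82,-0.746,0.08],[-0.82,-0.746,0.08],[-0.82,-0.746,0.08],[-0.82,-0.746,0.08],[-0.82,-0.746,0.08],[-0.82,-0.746,0.08],[-0.82,-0.746,0.08],[-0.82,-0.746,0.08],[-0.82,-0.746,0.08],[-0.82,-0.746,0.08],[-0.82,-0.746,0.08]],"rot":[[0,0,-0.78],[0,0,-0.78],[0,0,-0.78],[0,0,-0.78],[0,0,-0.78],[0,0,-0.78],[0,0,-0.78],[0,0,-0.78],[0,0,-0.78],[0,0,-0.78],[0,0,-0.78],[0,0,-0.78]],"fingers":[40,40,40,40,40,40,40,40,40,40,40,40]}'
python3 - <<'E'
from m import *
st(); c=cap("wrist"); save(c,"w1"); P=cloud(c); print(c[4],c[3].round(2).tolist())
hsv=cv2.cvtColor(c[0],cv2.COLOR_RGB2HSV); H,S=hsv[...,0],hsv[...,1]
for ce,a,Q in comps((H>12)&(H<30)&(S>110)&(c[1]>0),P,400):
    m=Q.mean(0)[:2]; r=cv2.minAreaRect(Q[:,:2].astype(np.float32)); print(ce,a,r,np.median(Q[:,2]))
go((.466,.040,.003,191.2))
E
```

```text
clock: 1.4
tool_pos: [0.4675, 0.0362, 0.1496]
tool_rot: [-0.001, -0.094, 0.996, -0.001]
contact_force: [-0.1, 0.3, -0.5]
opening: 0.0399
grasp_force: 0.0
[0.4675 0.0362 0.1496] ang -169.2 tilt [ 0.001 -0.001 -1.   ] open 0.0399 gf 0.0 F [-0.1  0.3 -0.5] t 1.4
[0.40012283 0.02480785 0.34398636] [[-0.19, 0.95, 0.25], [0.98, 0.18, 0.05], [-0.0, 0.25, -0.97]]
[103.2 135.7] 9767 ((0.46001511812210083, -0.18560779094696045), (0.12681324779987335, 0.11452794075012207), 74.0557632446289) 0.016442497444100423
[252.6 179. ] 1431 ((0.4699559211730957, -0.01571471244096756), (0.1386847048997879, 0.049191225320100784), 3.830566883087158) 0.006961861742257214
[320.5 178.2] 1374 ((0.4768899977207184, 0.04912087321281433), (0.13906027376651764, 0.02677730843424797), 16.052248001098633) 0.006675690090212405
[512.7 264.5] 3761 ((0.4946901798248291, 0.1964978277683258), (0.26914724707603455, 0.0656144917011261), 74.3004379272461) 0.0621336577116372
[222.8 312.5] 764 ((0.44793200492858887, 0.012364648282527924), (0.015510160475969315, 0.0018698623171076179), 11.789726257324219) 0.2803402849717064
[407.3 312.3] 751 ((0.4435584545135498, 0.0558207668364048), (0.0230002012103796, 0.005643648095428944), 29.46933937072754) 0.2798924588062221
[413.4 367.2] 6149 ((0.5889465808868408, 0.16371040046215057), (0.4056359529495239, 0.19414782524108887), 61.984745025634766) 0.28847048487651883
slide [0.001, 0.008, 0.293] rot [-0.001, -0.002, -0.01]
```

View pics/w1.png

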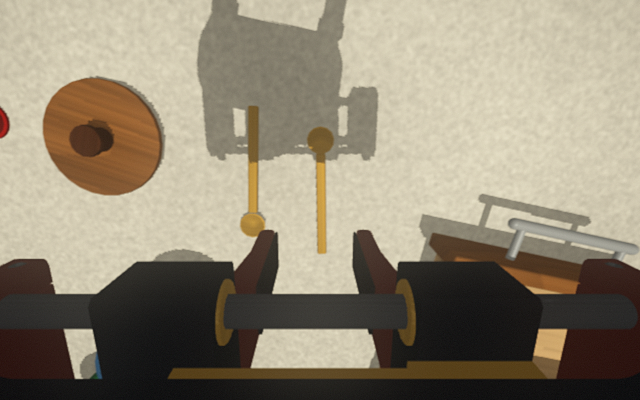

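The wrist view shows both spoons: A with its bowl at (320,140) and handle along column 321 to row 252, B at column 253. The fingers sit below them at columns 240-380.

Run:
```python
from h import *
c=cap("wrist"); 
for uv in [(320,152),(321,180),(321.5,240)]: print(ray(c,*uv,.007).round(4))
g=ray(c,321,180,.007); a=ray(c,320,152,.007)-ray(c,321.5,240,.007); print(np.degrees(np.arctan2(a[1],a[0])))
go((g[0],g[1],.003,191.2))
```

```text
[0.4347 0.0361 0.007 ]
[0.4634 0.0428 0.007 ]
[0.5297 0.0562 0.007 ]
-168.03778673898532
slide [0.005, 0.009, 0.294] rot [0.0, -0.002, -0.008]
```

```bash
python3 -m inch '{"slide":[[0.005,0.009,0.1],[0.005,0.009,0.2],[0.005,0.009,0.26],[0.005,0.009,0.28],[0.005,0.009,0.293],[0.005,0.009,0.293],[0.005,0.009,0.293],[0.005,0.009,0.293],[0.005,0.009,0.293],[0.005,0.009,0.293],[0.005,0.009,0.293],[0.005,0.009,0.293]],"rot":[[0,0,0],[0,0,0],[0,0,0],[0,0,0],[0,0,0],[0,0,0],[0,0,0],[0,0,0],[0,0,0],[0,0,0],[0,0,0],[0,0,0]],"fingers":[40,40,40,40,40,40,0,0,0,0,0,0]}'
python3 -c "
from h import *
st()"
```

```text
clock: 2.7
tool_pos: [0.4636, 0.0441, 0.0041]
tool_rot: [0.0, -0.096, 0.995, 0.0]
contact_force: [0.1, 0.0, 0.4]
opening: 0.0002
grasp_force: 0.0
[0.4636 0.0441 0.0041] ang -169.0 tilt [-0.  0. -1.] open 0.0002 gf 0.0 F [0.1 0.  0.4] t 2.7
```

```bash
python3 -m inch '{"slide":[[0,0,-0.1],[0,0,-0.2]],"rot":[[0,0,0],[0,0,0]],"fingers":[40,40]}'
python3 - <<'E'
from m import *
c=cap("top"); save(c,"t2"); P=cloud(c); hsv=cv2.cvtColor(c[0],cv2.COLOR_RGB2HSV); H,S=hsv[...,0],hsv[...,1]
st()
c=cap("wrist"); save(c,"w2")
a=cv2.imread("pics/t2.png"); b=cv2.imread("pics/w2.png"); cv2.imwrite("pics/tw2.png",cv2.resize(np.vstack([a[200:320,120:520].repeat(1,0),b[:, 120:520]]),None,fx=1,fy=1))
E
```

```text
clock: 2.9
tool_pos: [0.462, 0.044, 0.1032]
tool_rot: [-0.002, -0.096, 0.995, 0.0]
contact_force: [0.8, 0.2, 0.2]
opening: 0.0134
grasp_force: 0.0
[0.4665 0.0441 0.1145] ang -169.0 tilt [-0.011 -0.002 -1.   ] open 0.0168 gf 0.0 F [0.1 0.4 6. ] t 2.95
```

View pics/tw2.png

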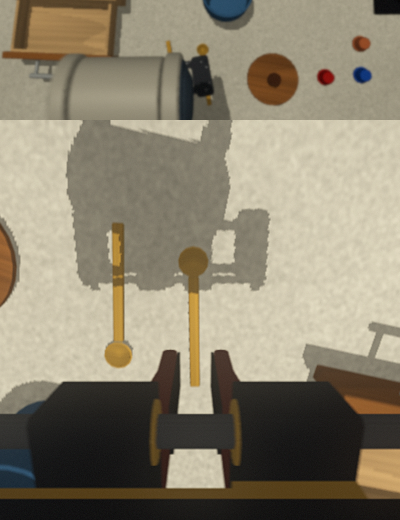

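The spoon is still lying between the fingers, with its handle at crop (195,330) and bowl at (193,262), so I closed too high. I'll go lower.

```bash
python3 -m inch '{"slide":[[0,0,0],[0,0,0]],"rot":[[0,0,0],[0,0,0]],"fingers":[40,40]}'
python3 - <<'E'
from m import *
st(); c=cap("wrist"); P=cloud(c); hsv=cv2.cvtColor(c[0],cv2.COLOR_RGB2HSV); H,S=hsv[...,0],hsv[...,1]
m=(H>12)&(H<30)&(S>110)&(c[1]>0)&(P[...,2]<.02)
for ce,a,Q in comps(m,P,300):
    q=Q[:,:2]; r=cv2.minAreaRect(q.astype(np.float32)); n,l=q.mean(0),cv2.fitLine(q.astype(np.float32),cv2.DIST_HUBER,0,.01,.01).ravel(); print(ce,a,r[0],"line",l,"z",Q[:,2].mean())
go((.464,.043,.0,191.5))
E
```

```text
clock: 3.2
tool_pos: [0.463, 0.0441, 0.1027]
tool_rot: [-0.001, -0.096, 0.995, 0.0]
contact_force: [-1.1, -0.5, 0.1]
opening: 0.0369
grasp_force: 0.0
[0.463  0.0441 0.1027] ang -169.0 tilt [ 0.002  0.    -1.   ] open 0.0369 gf 0.0 F [-1.1 -0.5  0.1] t 3.2
[ 63.3 140.7] 12421 (0.4598824381828308, -0.17825362086296082) line [ 0.99882114  0.04854212  0.4576527  -0.17503649] z 0.016307625618792822
[234.6 189.1] 1997 (0.4701101779937744, -0.024890776723623276) line [ 0.9920695   0.12569052  0.47520417 -0.02791322] z 0.006430940427800652
[312.5 190.1] 1849 (0.47597187757492065, 0.04950285702943802) line [0.97903925 0.20367165 0.46205696 0.04250249] z 0.006181090651288134
slide [-0.003, -0.003, 0.204] rot [0.001, -0.004, -0.01]
```

```bash
python3 -m inch '{"slide":[[0,-0.003,0.1],[0,-0.003,0.17],[0,-0.003,0.19],[0,-0.003,0.198],[0,-0.003,0.203],[0,-0.003,0.203],[0,-0.003,0.203],[0,-0.003,0.203],[0,-0.003,0.203],[0,-0.003,0.203],[0,-0.003,0.203],[0,-0.003,0.203]],"rot":[[0,0,0],[0,0,0],[0,0,0],[0,0,0],[0,0,0],[0,0,0],[0,0,0],[0,0,0],[0,0,0],[0,0,0],[0,0,0],[0,0,0]],"fingers":[40,40,40,40,40,40,0,0,0,0,0,0]}'
python3 -c "
from h import *
st()"
```

```text
clock: 4.45
tool_pos: [0.4639, 0.0427, 0.0026]
tool_rot: [-0.0, -0.096, 0.995, 0.0]
contact_force: [-0.1, -0.4, 0.8]
opening: 0.0001
grasp_force: 0.0
[0.4639 0.0427 0.0026] ang -169.0 tilt [ 0.  0. -1.] open 0.0001 gf 0.0 F [-0.1 -0.4  0.8] t 4.45
```

```bash
python3 -m inch '{"slide":[[0,0,-0.01],[0,0,-0.01],[0,0,-0.01],[0,0,0.002],[0,0,0.005],[0,0,0.005],[0,0,0.005],[0,0,0.005],[0,0,0.005],[0,0,0.005],[0,0,0.005]],"rot":[[0,0,0],[0,0,0],[0,0,0],[0,0,0],[0,0,0],[0,0,0],[0,0,0],[0,0,0],[0,0,0],[0,0,0],[0,0,0]],"fingers":[30,30,30,30,30,30,0,0,0,0,0]}'
python3 -c "
from h import *
st()"
```

```text
clock: 5.55
tool_pos: [0.464, 0.0427, 0.0001]
tool_rot: [0.0, -0.096, 0.995, -0.0]
contact_force: [0.6, 0.2, 1.4]
opening: 0.0008
grasp_force: 0.0
[4.64e-01 4.27e-02 1.00e-04] ang -169.0 tilt [-0. -0. -1.] open 0.0008 gf 0.0 F [0.6 0.2 1.4] t 5.55
```

Run:
```python
from h import *
st(); c=cap("wrist"); save(c,"w3"); cv2.imwrite("pics/w3c.png",cv2.imread("pics/w3.png")[:, 120:520])
st()
```

```text
[4.64e-01 4.27e-02 1.00e-04] ang -169.0 tilt [-0. -0. -1.] open 0.0008 gf 0.0 F [0.6 0.2 1.4] t 5.55
[4.64e-01 4.26e-02 1.00e-04] ang -169.0 tilt [-0. -0. -1.] open 0.0001 gf 0.0 F [ 0.2  0.5 -0.1] t 5.6
```

View pics/w3c.png

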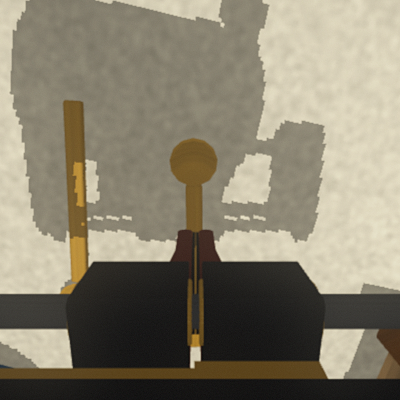

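The shut fingers pass above the handle, which reappears at crop (195,340). So the tips sit higher than the reported TCP, and I'll feel downward with the fingers open.

```bash
python3 -m inch '{"slide":[[0,0,-0.02],[0,0,-0.02],[0,0,-0.02],[0,0,0],[0,0,0.004],[0,0,0.004]],"rot":[[0,0,0],[0,0,0],[0,0,0],[0,0,0],[0,0,0],[0,0,0]],"fingers":[30,30,30,30,30,30]}'
python3 -m inch '{"slide":[[0,0,0.002],[0,0,0.004],[0,0,0.004]],"rot":[[0,0,0],[0,0,0],[0,0,0]],"fingers":[30,30,30]}'
python3 -m inch '{"slide":[[0,0,0.002],[0,0,0.004],[0,0,0.004]],"rot":[[0,0,0],[0,0,0],[0,0,0]],"fingers":[30,30,30]}'
```

```text
clock: 6.2
tool_pos: [0.463, 0.0426, -0.0033]
tool_rot: [-0.001, -0.096, 0.995, 0.0]
contact_force: [-0.4, -0.1, 0.8]
opening: 0.0301
grasp_force: 0.0
clock: 6.5
tool_pos: [0.4639, 0.0427, -0.004]
tool_rot: [-0.0, -0.096, 0.995, -0.0]
contact_force: [-0.3, -0.9, 0.0]
opening: 0.0301
grasp_force: 0.0
clock: 6.8
tool_pos: [0.4638, 0.0427, -0.0061]
tool_rot: [-0.0, -0.096, 0.995, 0.0]
contact_force: [-0.1, -0.1, -0.2]
opening: 0.0302
grasp_force: 0.0
```

```bash
python3 -m inch '{"slide":[[0,0,0],[0,0,0],[0,0,0],[0,0,0],[0,0,0],[0,0,0]],"rot":[[0,0,0],[0,0,0],[0,0,0],[0,0,0],[0,0,0],[0,0,0]],"fingers":[0,0,0,0,0,0]}'
```

```text
clock: 7.4
tool_pos: [0.4639, 0.0427, -0.0059]
tool_rot: [0.0, -0.096, 0.995, -0.0]
contact_force: [0.2, 0.1, 0.4]
opening: 0.0006
grasp_force: 0.0
```

```bash
python3 -m inch '{"slide":[[0,0,0],[0,0,0],[0,0,0],[0,0,0.004],[0,0,0.004]],"rot":[[0,0,0],[0,0,0],[0,0,0],[0,0,0],[0,0,0]],"fingers":[30,30,30,30,30]}'
for i in 1 2; do :; done
python3 -m inch '{"slide":[[0,0,0.004],[0,0,0.004]],"rot":[[0,0,0],[0,0,0]],"fingers":[30,30]}'
python3 -m inch '{"slide":[[0,0,0.004],[0,0,0.004]],"rot":[[0,0,0],[0,0,0]],"fingers":[30,30]}'
python3 - <<'E'
from h import *
c=cap("wrist"); save(c,"w4"); P=cloud(c); st()
# finger tip depth in camera -> world z
for u in (290,300,310,335,345,355):
    for v in range(230,262,10): print(u,v,P[v,u].round(3),end=" ")
E
```

```text
clock: 7.9
tool_pos: [0.4637, 0.0426, -0.0083]
tool_rot: [-0.0, -0.096, 0.995, 0.0]
contact_force: [0.3, -0.4, -0.1]
opening: 0.0298
grasp_force: 0.0
clock: 8.1
tool_pos: [0.4637, 0.0427, -0.0103]
tool_rot: [-0.0, -0.096, 0.995, 0.0]
contact_force: [-1.2, 0.3, 0.2]
opening: 0.0299
grasp_force: 0.0
clock: 8.3
tool_pos: [0.4637, 0.0426, -0.0123]
tool_rot: [-0.0, -0.096, 0.995, -0.0]
contact_force: [-0.6, -0.4, 0.7]
opening: 0.0298
grasp_force: 0.0
[ 0.4638  0.0427 -0.0122] ang -169.0 tilt [ 0.  0. -1.] open 0.0299 gf 0.0 F [-0.1  0.5  0.1] t 8.35
290 230 [ 0.464  0.028 -0.001] 290 240 [0.47 0.03 0.  ] 290 250 [ 0.476  0.031 -0.001] 290 260 [0.483 0.032 0.   ] 300 230 [ 0.463  0.034 -0.   ] 300 240 [0.469 0.035 0.   ] 300 250 [ 0.475  0.037 -0.   ] 300 260 [0.481 0.038 0.   ] 310 230 [0.459 0.04  0.008] 310 240 [0.465 0.041 0.007] 310 250 [0.471 0.042 0.007] 310 260 [0.477 0.043 0.007] 335 230 [0.458 0.055 0.001] 335 240 [0.465 0.056 0.   ] 335 250 [0.471 0.057 0.   ] 335 260 [ 0.478  0.059 -0.   ] 345 230 [ 0.457  0.061 -0.   ] 345 240 [0.453 0.057 0.028] 345 250 [0.458 0.058 0.028] 345 260 [0.463 0.059 0.029] 355 230 [0.449 0.062 0.021] 355 240 [0.45  0.061 0.035] 355 250 [0.45  0.059 0.047] 355 260 [0.451 0.058 0.056]
```

View pics/w4.png

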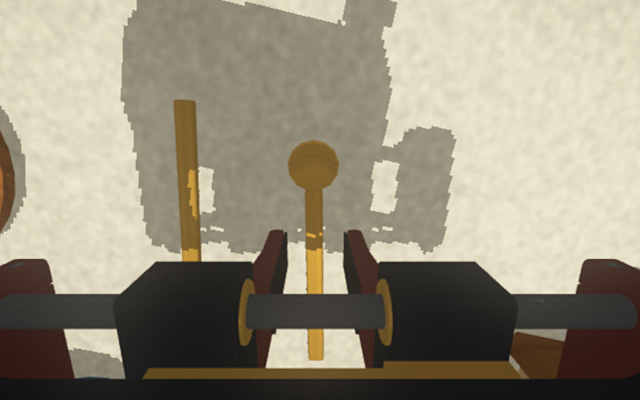

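The spoon lies between the open fingers at column 315. The finger tips at (275,232) and (355,232) are well above the table, so I'll measure their height from depth.

Run:
```python
from h import *
c=cap("wrist"); P=cloud(c); p,R,s=pose()
for (a,b) in ((250,292),(340,380)):
    X=P[225:300,a:b]; Q=X[(c[1][225:300,a:b]>0)&(X[...,2]>.012)&(X[...,2]<.1)]
    T=(Q-p)@R; i=np.argsort(Q[:,2]); print(len(Q),"low z",Q[i[:40:8]].round(4).tolist()); print("tool z pct",np.percentile(T[:,2],[0,50,90,98,100]).round(4),"tip tool xyz",T[T[:,2]>np.percentile(T[:,2],95)].mean(0).round(4))
```

```text
1777 low z [[0.458, 0.0209, 0.0196], [0.4577, 0.0199, 0.0208], [0.4588, 0.0277, 0.0215], [0.4636, 0.0285, 0.022], [0.4579, 0.0271, 0.0226]]
tool z pct [-0.0968 -0.0689 -0.0424 -0.0348 -0.0317] tip tool xyz [ 0.0067 -0.0165 -0.0352]
1775 low z [[0.4503, 0.0599, 0.0196], [0.4496, 0.0613, 0.0209], [0.4496, 0.0628, 0.0216], [0.452, 0.0579, 0.0223], [0.4564, 0.0578, 0.0228]]
tool z pct [-0.0968 -0.0691 -0.042  -0.035  -0.0317] tip tool xyz [ 0.0066  0.019  -0.0352]
```

```bash
python3 -m inch '{"slide":[[0,0,0.01],[0,0,0.02],[0,0,0.022],[0,0,0.022]],"rot":[[0,0,0],[0,0,0],[0,0,0],[0,0,0]],"fingers":[30,30,30,30]}'
python3 -m inch '{"slide":[[0,0,0.004],[0,0,0.008],[0,0,0.008]],"rot":[[0,0,0],[0,0,0],[0,0,0]],"fingers":[30,30,30]}'
python3 -m inch '{"slide":[[0,0,0.002],[0,0,0.002]],"rot":[[0,0,0],[0,0,0]],"fingers":[30,30]}'
```

```text
clock: 8.8
tool_pos: [0.4635, 0.0427, -0.0235]
tool_rot: [-0.0, -0.096, 0.995, 0.0]
contact_force: [0.5, 0.4, -0.3]
opening: 0.0296
grasp_force: 0.0
clock: 9.1
tool_pos: [0.4637, 0.0426, -0.0273]
tool_rot: [-0.0, -0.096, 0.995, 0.0]
contact_force: [-0.5, 0.1, 0.1]
opening: 0.0302
grasp_force: 0.0
clock: 9.3
tool_pos: [0.4639, 0.0427, -0.028]
tool_rot: [-0.0, -0.096, 0.995, -0.0]
contact_force: [0.2, -1.0, -0.5]
opening: 0.0304
grasp_force: 0.0
```

Tips should now be about 3.5 mm up, so close.

```bash
python3 -m inch '{"slide":[[0,0,0.002],[0,0,0.002],[0,0,0.002],[0,0,0.002],[0,0,0.002],[0,0,0.002]],"rot":[[0,0,0],[0,0,0],[0,0,0],[0,0,0],[0,0,0],[0,0,0]],"fingers":[0,0,0,0,0,0]}'
```

```text
clock: 9.9
tool_pos: [0.4639, 0.0426, -0.029]
tool_rot: [-0.0, -0.096, 0.995, -0.0]
contact_force: [0.3, -0.8, -0.2]
opening: 0.0092
grasp_force: 30.0
```

```bash
python3 -m inch '{"slide":[[0,0,-0.05],[0,0,-0.15],[0,0,-0.25],[0,0,-0.3],[0,0,-0.3],[0,0,-0.3],[0,0,-0.3],[0,0,-0.3],[0,0,-0.3],[0,0,-0.3]],"rot":[[0,0,0],[0,0,0],[0,0,0],[0,0,0.2],[0,0,0.4],[0,0,0.6],[0,0,0.8],[0,0,1],[0,0,1],[0,0,1]],"fingers":[0,0,0,0,0,0,0,0,0,0]}'
python3 -c "
from h import *
st(); go((.55,.295,.12,88.3))"
```

```text
clock: 10.9
tool_pos: [0.4638, 0.0427, 0.121]
tool_rot: [-0.0, 0.292, 0.956, -0.0]
contact_force: [-0.1, -0.2, -0.3]
opening: 0.0094
grasp_force: 30.0
[0.4638 0.0427 0.121 ] ang 146.0 tilt [ 0. -0. -1.] open 0.0094 gf 30.0 F [-0.1 -0.2 -0.3] t 10.9
slide [0.139, 0.515, 0.002] rot [-0.0, -0.0, 1.283]
```

```bash
python3 -m inch '{"slide":[[0.139,0.515,0],[0.139,0.515,0],[0.139,0.515,0],[0.139,0.515,0],[0.139,0.515,0],[0.139,0.515,0],[0.139,0.515,0],[0.139,0.515,0],[0.139,0.515,0]],"rot":[[0,0,1],[0,0,1],[0,0,1],[0,0,1],[0,0,1],[0,0,1],[0,0,1],[0,0,1],[0,0,1]],"fingers":[0,0,0,0,0,0,0,0,0]}'
python3 -m inch '{"slide":[[0,0,0],[0,0,0],[0,0,0]],"rot":[[0,0,0.283],[0,0,0.283],[0,0,0.283]],"fingers":[0,0,0]}'
python3 - <<'E'
from m import *
st(); c=cap("wrist"); save(c,"w5"); P=cloud(c)
go((.55,.295,.01,88.3))
c=cap("top"); save(c,"t5"); a=cv2.imread("pics/w5.png"); b=cv2.imread("pics/t5.png"); cv2.imwrite("pics/wt5.png",np.hstack([a[:,120:520],b[:,100:500]]))
E
```

```text
clock: 11.8
tool_pos: [0.55, 0.2939, 0.1211]
tool_rot: [0.0, 0.636, 0.772, -0.0]
contact_force: [-0.4, -1.0, -1.0]
opening: 0.0096
grasp_force: 30.0
clock: 12.1
tool_pos: [0.5502, 0.2936, 0.1217]
tool_rot: [0.0, 0.718, 0.696, 0.0]
contact_force: [0.7, 0.2, 0.6]
opening: 0.0095
grasp_force: 30.0
[0.5502 0.2936 0.1217] ang 88.2 tilt [ 0.     0.001 -1.   ] open 0.0095 gf 30.0 F [0.7 0.2 0.6] t 12.1
slide [0.002, -0.001, 0.223] rot [0.001, -0.0, 0.001]
```

View pics/wt5.png

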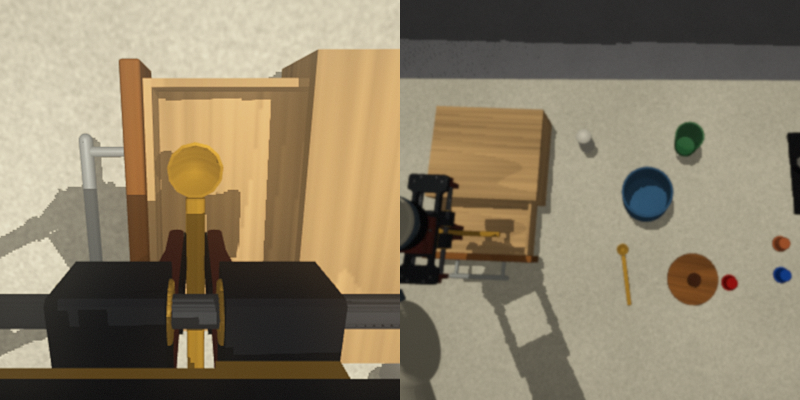

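The left half (wrist) shows the spoon held over the open drawer, bowl at (195,170), clear of the face and the unit. The right half (top) shows the red pod has been knocked to about (429,282). I'll lower and release.

```bash
python3 -m inch '{"slide":[[0,0,0.09],[0,0,0.17],[0,0,0.207],[0,0,0.207],[0,0,0.207],[0,0,0.207],[0,0,0.207],[0,0,0.1],[0,0,0],[0,0,0]],"rot":[[0,0,0],[0,0,0],[0,0,0],[0,0,0],[0,0,0],[0,0,0],[0,0,0],[0,0,0],[0,0,0],[0,0,0]],"fingers":[0,0,0,0,24,24,24,24,24,24]}'
python3 - <<'E'
from m import *
st(); c=cap("wrist"); save(c,"w6")
c=cap("top"); P=cloud(c); hsv=cv2.cvtColor(c[0],cv2.COLOR_RGB2HSV); H,S=hsv[...,0],hsv[...,1]
m=(H>12)&(H<30)&(S>110)&(c[1]>0); m[:,:290]=0; m[:,350:]=0; m[:235]=0
for ce,a,Q in comps(m,P,40):
    q=Q[:,:2].astype(np.float32); print(ce,a,"rect",cv2.minAreaRect(q),"line",cv2.fitLine(q,cv2.DIST_HUBER,0,.01,.01).ravel(),Q[:,2].mean())
go((.482,-.030,.09,88.3))
E
```

```text
clock: 13.2
tool_pos: [0.5536, 0.2968, 0.1319]
tool_rot: [0.003, 0.717, 0.697, 0.007]
contact_force: [0.6, 0.2, 1.3]
opening: 0.0241
grasp_force: 0.0
[0.5536 0.2968 0.1319] ang 88.3 tilt [ 0.007  0.014 -1.   ] open 0.0241 gf 0.0 F [0.6 0.2 1.3] t 13.2
[324.6 269.5] 308 rect ((0.4696183204650879, -0.027602579444646835), (0.1352473944425583, 0.02367444895207882), 4.132204532623291) line [ 0.9904936   0.13755868  0.47940564 -0.03024144] 0.005693910528598154
slide [-0.656, -0.121, 0.068] rot [0.008, -0.004, 0.001]
```

View pics/w6.png

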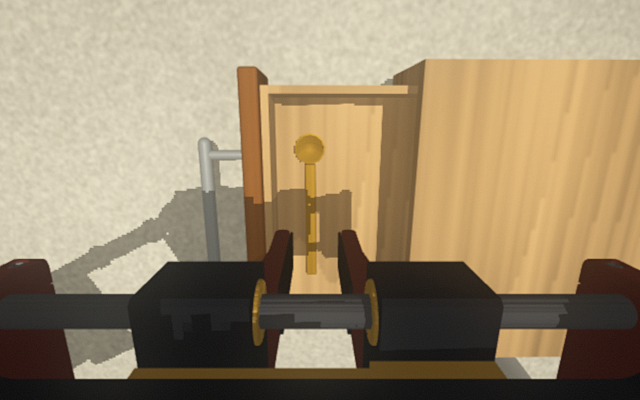

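The spoon lies in the drawer (bowl at (308,150), end at (311,272)). Next is spoon B.

```bash
python3 -m inch '{"slide":[[-0.656,-0.125,0.02],[-0.656,-0.125,0.02],[-0.656,-0.125,0.02],[-0.656,-0.125,0.02],[-0.656,-0.125,0.02],[-0.656,-0.125,0.02],[-0.656,-0.125,0.02],[-0.656,-0.125,0.02],[-0.656,-0.125,0.02]],"rot":[[0,0,1],[0,0,1],[0,0,1],[0,0,1],[0,0,1],[0,0,1],[0,0,1],[0,0,1],[0,0,1]],"fingers":[30,30,30,30,30,30,30,30,30]}'
python3 -m inch '{"slide":[[0,0,0],[0,0,0],[0,0,0],[0,0,0],[0,0,0],[0,0,0]],"rot":[[0,0,0.787],[0,0,0.787],[0,0,0.787],[0,0,0.787],[0,0,0.787],[0,0,0.787]],"fingers":[30,30,30,30,30,30]}'
python3 - <<'E'
from m import *
st(); c=cap("wrist"); P=cloud(c); hsv=cv2.cvtColor(c[0],cv2.COLOR_RGB2HSV); H,S=hsv[...,0],hsv[...,1]
m=(H>12)&(H<30)&(S>110)&(c[1]>0)&(P[...,2]<.02)
for ce,a,Q in comps(m,P,300):
    q=Q[:,:2].astype(np.float32); l=cv2.fitLine(q,cv2.DIST_HUBER,0,.01,.01).ravel(); print(ce,a,cv2.minAreaRect(q),l,"y at .48",l[3]+(.48-l[2])*l[1]/l[0])
go((.480,-.030,-.030,7.9))
E
```

```text
clock: 14.2
tool_pos: [0.4773, -0.0312, 0.1099]
tool_rot: [-0.001, 0.93, 0.368, -0.001]
contact_force: [0.2, 0.9, 0.2]
opening: 0.0301
grasp_force: 0.0
clock: 14.8
tool_pos: [0.478, -0.0298, 0.1105]
tool_rot: [-0.0, 0.997, 0.071, -0.0]
contact_force: [0.1, -0.1, 0.1]
opening: 0.0297
grasp_force: 0.0
[ 0.478  -0.0298  0.1105] ang 8.2 tilt [-0.001 -0.001 -1.   ] open 0.0297 gf 0.0 F [ 0.1 -0.1  0.1] t 14.8
[77.6 63.4] 300 ((0.5590001344680786, 0.17985564470291138), (0.0032958965748548508, 0.09834545850753784), 88.61906433105469) [ 0.9996092  -0.02795618  0.55542874  0.18000522] y at .48 0.18211475
[314.4 181.3] 1762 ((0.47064900398254395, -0.028251484036445618), (0.1383991539478302, 0.026603013277053833), 7.165737628936768) [ 0.99053687  0.13724674  0.48709306 -0.02682709] y at .48 -0.027809888
[472.1 221.2] 8453 ((0.47076329588890076, -0.18137599527835846), (0.11484967172145844, 0.0968971773982048), 84.23775482177734) [ 0.17293522 -0.9849332   0.47325146 -0.1651969 ] y at .48 -0.20363238
slide [0.004, 0.001, 0.281] rot [-0.0, 0.001, 0.006]
```

```bash
python3 -m inch '{"slide":[[0.004,-0.002,0.09],[0.004,-0.002,0.18],[0.004,-0.002,0.25],[0.004,-0.002,0.27],[0.004,-0.002,0.281],[0.004,-0.002,0.281],[0.004,-0.002,0.281],[0.004,-0.002,0.281],[0.004,-0.002,0.281],[0.004,-0.002,0.281],[0.004,-0.002,0.281],[0.004,-0.002,0.281]],"rot":[[0,0,0],[0,0,0],[0,0,0],[0,0,0],[0,0,0],[0,0,0],[0,0,0],[0,0,0],[0,0,0],[0,0,0],[0,0,0],[0,0,0]],"fingers":[30,30,30,30,30,30,0,0,0,0,0,0]}'
python3 -m inch '{"slide":[[0,0,-0.05],[0,0,-0.15],[0,0,-0.25],[0,0,-0.3],[0,0,-0.3],[0,0,-0.3],[0,0,-0.3],[0,0,-0.3],[0,0,-0.3],[0,0,-0.3]],"rot":[[0,0,0],[0,0,0],[0,0,0],[0,0,-0.2],[0,0,-0.4],[0,0,-0.6],[0,0,-0.8],[0,0,-1],[0,0,-1],[0,0,-1]],"fingers":[0,0,0,0,0,0,0,0,0,0]}'
python3 -c "
from h import *
st(); go((.595,.295,.12,88.3))"
```

```text
clock: 16.05
tool_pos: [0.4808, -0.0298, -0.0281]
tool_rot: [0.0, 0.998, 0.069, 0.001]
contact_force: [-1.2, 1.5, 6.1]
opening: 0.0096
grasp_force: 30.0
clock: 17.05
tool_pos: [0.4796, -0.0297, 0.1203]
tool_rot: [-0.0, 0.895, 0.445, -0.0]
contact_force: [0.5, -0.1, -0.6]
opening: 0.0092
grasp_force: 30.0
[ 0.4796 -0.0297  0.1203] ang 52.9 tilt [-0. -0. -1.] open 0.0092 gf 30.0 F [ 0.5 -0.1 -0.6] t 17.05
slide [0.657, -0.208, 0.0] rot [-0.001, 0.0, -0.787]
```

```bash
python3 -m inch '{"slide":[[0.647,-0.221,0],[0.647,-0.221,0],[0.647,-0.221,0],[0.647,-0.221,0],[0.647,-0.221,0],[0.647,-0.221,0],[0.647,-0.221,0],[0.647,-0.221,0],[0.647,-0.221,0],[0.647,-0.221,0]],"rot":[[0,0,-0.787],[0,0,-0.787],[0,0,-0.787],[0,0,-0.787],[0,0,-0.787],[0,0,-0.787],[0,0,-0.787],[0,0,-0.787],[0,0,-0.787],[0,0,-0.787]],"fingers":[0,0,0,0,0,0,0,0,0,0]}'
python3 -m inch '{"slide":[[0,0,0.09],[0,0,0.17],[0,0,0.2],[0,0,0.2],[0,0,0.2],[0,0,0.2],[0,0,0.2],[0,0,0.1],[0,0,0],[0,0,0]],"rot":[[0,0,0],[0,0,0],[0,0,0],[0,0,0],[0,0,0],[0,0,0],[0,0,0],[0,0,0],[0,0,0],[0,0,0]],"fingers":[0,0,0,0,24,24,24,24,24,24]}'
python3 - <<'E'
from m import *
st(); c=cap("wrist"); save(c,"w7"); P=cloud(c); hsv=cv2.cvtColor(c[0],cv2.COLOR_RGB2HSV); H,S=hsv[...,0],hsv[...,1]
c=cap("top"); save(c,"t7"); P=cloud(c); v=(c[1]>0)&(c[1]<.9); H,S=cv2.split(cv2.cvtColor(c[0],cv2.COLOR_RGB2HSV))[:2]
m=v&(P[...,2]>.02)&(P[...,2]<.035); m[:,:405]=0; m[:230]=0; m[300:]=0; m[:,520:]=0
for ce,a,Q in comps(m,P,40): print(ce,a,cv2.minEnclosingCircle(Q[:,:2].astype(np.float32)),Q[:,2].max())
cv2.imwrite("pics/wt7.png",np.hstack([cv2.imread("pics/w7.png")[:,120:520],cv2.imread("pics/t7.png")[:,120:520]]))
E
```

```text
clock: 18.05
tool_pos: [0.5867, 0.294, 0.1205]
tool_rot: [0.0, 0.718, 0.696, -0.0]
contact_force: [0.6, -1.0, -0.3]
opening: 0.0092
grasp_force: 30.0
clock: 19.05
tool_pos: [0.5906, 0.2968, 0.1324]
tool_rot: [0.003, 0.717, 0.697, 0.008]
contact_force: [-0.1, 0.8, 1.2]
opening: 0.0241
grasp_force: 0.0
[0.5906 0.2968 0.1324] ang 88.3 tilt [ 0.007  0.015 -1.   ] open 0.0241 gf 0.0 F [-0.1  0.8  1.2] t 19.05
[483.4 242.9] 135 ((0.5425382852554321, -0.38817864656448364), 0.01416910719126463) 0.031074769240045375
[484.4 274.9] 144 ((0.47252097725868225, -0.3870987296104431), 0.014655989594757557) 0.03195364532093792
[431.1 282.8] 135 ((0.45337697863578796, -0.2674856185913086), 0.014179036021232605) 0.03132677608867762
```

View pics/wt7.png

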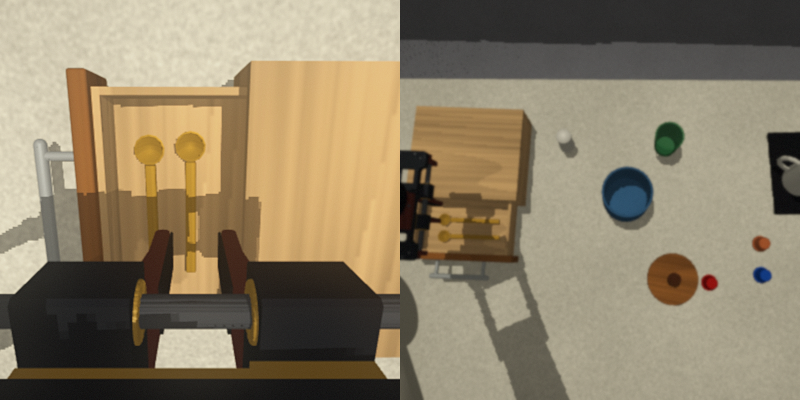

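Both spoons are in the drawer (bowls at (148,150) and (190,147) in the left half). The red pod is upright at about (0.453,-0.267), close to the lid. I'll go above it.

```bash
python3 -m inch '{"slide":[[-0.565,-0.117,0],[-0.565,-0.117,0],[-0.565,-0.117,0],[-0.565,-0.117,0],[-0.565,-0.117,0],[-0.565,-0.117,0]],"rot":[[0,0,0],[0,0,0],[0,0,0],[0,0,0],[0,0,0],[0,0,0]],"fingers":[50,50,50,50,50,50]}'
python3 -m inch '{"slide":[[-0.565,-0.117,0.08],[-0.565,-0.117,0.08],[-0.565,-0.117,0.08],[-0.565,-0.117,0.08],[-0.565,-0.117,0.08],[-0.565,-0.117,0.08],[-0.565,-0.117,0.08],[-0.565,-0.117,0.08]],"rot":[[0,0,0],[0,0,0],[0,0,0],[0,0,0],[0,0,0],[0,0,0],[0,0,0],[0,0,0]],"fingers":[50,50,50,50,50,50,50,50]}'
cat >> m.py <<'E'
def pods():
    c=cap("wrist"); P=cloud(c); H,S,V=cv2.split(cv2.cvtColor(c[0],cv2.COLOR_RGB2HSV)); z=P[...,2]
    for n,m in dict(red=((H<6)|(H>172))&(S>150),cop=(H>=6)&(H<16)&(S>100),blu=(H>105)&(H<130)&(S>120)).items():
        for ce,a,Q in comps(m&(c[1]>0)&(z>.022)&(z<.034),P,60): print(n,ce,a,cv2.minEnclosingCircle(Q[:,:2].astype(np.float32)),"z",np.median(Q[:,2]).round(4))
    return c
E
python3 - <<'E'
from m import *
st(); save(pods(),"w8"); go((.453,-.2675,-.026,90))
E
```

```text
clock: 19.75
tool_pos: [0.5184, 0.012, 0.1192]
tool_rot: [-0.0, 0.718, 0.696, -0.001]
contact_force: [0.5, 0.7, 0.5]
opening: 0.0501
grasp_force: 0.0
clock: 20.55
tool_pos: [0.4523, -0.2664, 0.0791]
tool_rot: [-0.001, 0.718, 0.696, -0.0]
contact_force: [0.9, -0.5, 0.0]
opening: 0.0503
grasp_force: 0.0
[ 0.4523 -0.2664  0.0791] ang 88.2 tilt [ 0.002 -0.002 -1.   ] open 0.0503 gf 0.0 F [ 0.9 -0.5  0. ] t 20.55
red [316.9 205.6] 913 ((0.4544213116168976, -0.26539137959480286), 0.014025910757482052) z 0.0281
blu [341.6 337.5] 508 ((0.4725572466850281, -0.38363727927207947), 0.01325022429227829) z 0.0283
slide [-0.004, 0.0, 0.211] rot [-0.001, -0.002, -0.038]
```

```bash
python3 -m inch '{"slide":[[0,0.002,0.08],[0,0.002,0.16],[0,0.002,0.2],[0,0.002,0.21],[0,0.002,0.21],[0,0.002,0.21],[0,0.002,0.21],[0,0.002,0.21],[0,0.002,0.21]],"rot":[[0,0,0],[0,0,0],[0,0,0],[0,0,0],[0,0,0],[0,0,0],[0,0,0],[0,0,0],[0,0,0]],"fingers":[50,50,50,50,50,0,0,0,0]}'
python3 -m inch '{"slide":[[0,0,-0.1],[0,0,-0.2],[0,0,-0.3],[0,0,-0.3]],"rot":[[0,0,0],[0,0,0],[0,0,0],[0,0,0]],"fingers":[0,0,0,0]}'
python3 -c "
from h import *
st(); go((.645,-.062,.12,88.3),(.645,-.062,.04,88.3))"
```

```text
clock: 21.5
tool_pos: [0.4551, -0.2668, -0.0229]
tool_rot: [0.001, 0.717, 0.697, 0.0]
contact_force: [-0.8, 1.1, 4.9]
opening: 0.0284
grasp_force: 30.1
clock: 21.9
tool_pos: [0.4573, -0.2685, 0.1349]
tool_rot: [0.007, 0.718, 0.697, 0.001]
contact_force: [0.6, 1.1, -0.5]
opening: 0.0284
grasp_force: 29.9
[ 0.4573 -0.2685  0.1349] ang 88.3 tilt [-0.008  0.012 -1.   ] open 0.0284 gf 29.9 F [ 0.6  1.1 -0.5] t 21.9
slide [0.424, 0.363, 0.031] rot [0.015, 0.01, -0.0]
slide [0.425, 0.361, 0.191] rot [0.015, 0.01, -0.0]
```

```bash
python3 -m inch '{"slide":[[0.42,0.372,0],[0.42,0.372,0],[0.42,0.372,0],[0.42,0.372,0],[0.42,0.372,0],[0.42,0.372,0],[0.42,0.372,0],[0.42,0.372,0]],"rot":[[0,0,0],[0,0,0],[0,0,0],[0,0,0],[0,0,0],[0,0,0],[0,0,0],[0,0,0]],"fingers":[0,0,0,0,0,0,0,0]}'
python3 -m inch '{"slide":[[0,0,0.08],[0,0,0.16],[0,0,0.17],[0,0,0.17],[0,0,0.17],[0,0,0.17],[0,0,0.17],[0,0,0.08],[0,0,0],[0,0,0]],"rot":[[0,0,0],[0,0,0],[0,0,0],[0,0,0],[0,0,0],[0,0,0],[0,0,0],[0,0,0],[0,0,0],[0,0,0]],"fingers":[0,0,0,0,42,42,42,42,42,42]}'
python3 - <<'E'
from m import *
st(); save(cap("top"),"t9"); save(cap("wrist"),"w9"); cv2.imwrite("pics/wt9.png",np.hstack([cv2.imread("pics/w9.png")[:,120:520],cv2.imread("pics/t9.png")[:,120:520]]))
go((.472,-.387,.09,90),(.543,-.389,.09,90))
E
```

```text
clock: 22.7
tool_pos: [0.646, -0.0618, 0.1246]
tool_rot: [-0.0, 0.717, 0.697, -0.001]
contact_force: [0.2, -0.4, 0.4]
opening: 0.0288
grasp_force: 29.9
clock: 23.7
tool_pos: [0.6497, -0.0623, 0.1351]
tool_rot: [0.005, 0.717, 0.697, 0.004]
contact_force: [1.0, -0.1, 0.5]
opening: 0.042
grasp_force: 0.0
[ 0.6497 -0.0623  0.1351] ang 88.3 tilt [-0.002  0.014 -1.   ] open 0.042 gf 0.0 F [ 1.  -0.1  0.5] t 23.7
slide [-0.66, -0.332, 0.075] rot [0.006, 0.001, -0.037]
slide [-0.66, -0.19, 0.076] rot [0.006, 0.001, -0.037]
```

View pics/wt9.png

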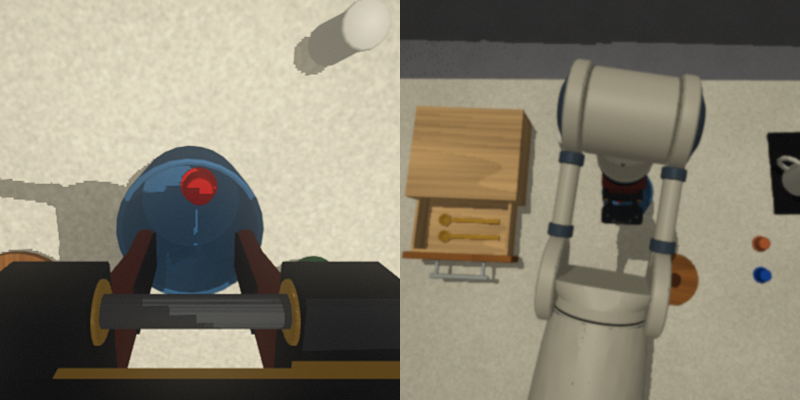

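The red pod is in the canister (wrist view, left half, (199,186)). Next is the blue one.

```bash
python3 -m inch '{"slide":[[-0.66,-0.328,0.06],[-0.66,-0.328,0.06],[-0.66,-0.328,0.06],[-0.66,-0.328,0.06],[-0.66,-0.328,0.06],[-0.66,-0.328,0.06],[-0.66,-0.328,0.06],[-0.66,-0.328,0.06],[-0.66,-0.328,0.06],[-0.66,-0.328,0.06]],"rot":[[0,0,0],[0,0,0],[0,0,0],[0,0,0],[0,0,0],[0,0,0],[0,0,0],[0,0,0],[0,0,0],[0,0,0]],"fingers":[46,46,46,46,46,46,46,46,46,46]}'
python3 - <<'E'
from m import *
st(); pods(); go((.472,-.387,-.025,88.3))
E
```

```text
clock: 24.8
tool_pos: [0.4723, -0.3863, 0.0941]
tool_rot: [-0.001, 0.718, 0.696, 0.0]
contact_force: [0.8, 0.4, 0.1]
opening: 0.0459
grasp_force: 0.0
[ 0.4723 -0.3863  0.0941] ang 88.3 tilt [ 0.002 -0.001 -1.   ] open 0.0459 gf 0.0 F [0.8 0.4 0.1] t 24.8
cop [398.9 199.8] 846 ((0.5435146689414978, -0.3866783380508423), 0.014238286763429642) z 0.0281
blu [315.  200.5] 747 ((0.47308826446533203, -0.3846896290779114), 0.01371933426707983) z 0.0281
slide [-0.003, -0.001, 0.239] rot [-0.001, -0.002, 0.001]
```

```bash
python3 -m inch '{"slide":[[0,0.002,0.08],[0,0.002,0.16],[0,0.002,0.22],[0,0.002,0.238],[0,0.002,0.238],[0,0.002,0.238],[0,0.002,0.238],[0,0.002,0.238],[0,0.002,0.238],[0,0.002,0.238]],"rot":[[0,0,0],[0,0,0],[0,0,0],[0,0,0],[0,0,0],[0,0,0],[0,0,0],[0,0,0],[0,0,0],[0,0,0]],"fingers":[46,46,46,46,46,46,0,0,0,0]}'
python3 -m inch '{"slide":[[0,0,-0.1],[0,0,-0.2],[0,0,-0.3],[0,0,-0.3],[0,0,-0.3]],"rot":[[0,0,0],[0,0,0],[0,0,0],[0,0,0],[0,0,0]],"fingers":[0,0,0,0,0]}'
python3 -m inch '{"slide":[[0.6,0.328,0],[0.6,0.328,0],[0.6,0.328,0],[0.6,0.328,0],[0.6,0.328,0],[0.6,0.328,0],[0.6,0.328,0],[0.6,0.328,0],[0.6,0.328,0],[0.6,0.328,0]],"rot":[[0,0,0],[0,0,0],[0,0,0],[0,0,0],[0,0,0],[0,0,0],[0,0,0],[0,0,0],[0,0,0],[0,0,0]],"fingers":[0,0,0,0,0,0,0,0,0,0]}'
```

```text
clock: 25.85
tool_pos: [0.4744, -0.3877, -0.0217]
tool_rot: [0.001, 0.718, 0.697, 0.0]
contact_force: [-0.4, -1.0, 5.4]
opening: 0.0286
grasp_force: 30.1
clock: 26.35
tool_pos: [0.4743, -0.3877, 0.1285]
tool_rot: [0.002, 0.717, 0.697, 0.0]
contact_force: [-0.4, -0.7, -0.3]
opening: 0.0283
grasp_force: 29.9
clock: 27.35
tool_pos: [0.6454, -0.0928, 0.1248]
tool_rot: [-0.001, 0.718, 0.696, -0.001]
contact_force: [-0.0, 0.1, -0.2]
opening: 0.0284
grasp_force: 29.9
```

```bash
python3 -m inch '{"slide":[[0,0,0.08],[0,0,0.16],[0,0,0.16],[0,0,0.16],[0,0,0.16],[0,0,0.16],[0,0,0.16],[0,0,0.08],[0,0,0],[0,0,0]],"rot":[[0,0,0],[0,0,0],[0,0,0],[0,0,0],[0,0,0],[0,0,0],[0,0,0],[0,0,0],[0,0,0],[0,0,0]],"fingers":[0,0,0,0,42,42,42,42,42,42]}'
python3 -m inch '{"slide":[[-0.598,-0.187,0.06],[-0.598,-0.187,0.06],[-0.598,-0.187,0.06],[-0.598,-0.187,0.06],[-0.598,-0.187,0.06],[-0.598,-0.187,0.06],[-0.598,-0.187,0.06],[-0.598,-0.187,0.06],[-0.598,-0.187,0.06],[-0.598,-0.187,0.06]],"rot":[[0,0,0],[0,0,0],[0,0,0],[0,0,0],[0,0,0],[0,0,0],[0,0,0],[0,0,0],[0,0,0],[0,0,0]],"fingers":[46,46,46,46,46,46,46,46,46,46]}'
python3 - <<'E'
from m import *
st(); pods(); go((.543,-.388,-.025,88.3))
E
```

```text
clock: 28.35
tool_pos: [0.6496, -0.0925, 0.1358]
tool_rot: [0.005, 0.717, 0.697, 0.004]
contact_force: [0.5, -0.2, 0.8]
opening: 0.0418
grasp_force: 0.0
clock: 29.35
tool_pos: [0.5453, -0.3863, 0.0971]
tool_rot: [0.0, 0.717, 0.697, 0.0]
contact_force: [-0.3, 0.4, 0.6]
opening: 0.0462
grasp_force: 0.0
[ 0.5453 -0.3863  0.0971] ang 88.4 tilt [ 0.     0.001 -1.   ] open 0.0462 gf 0.0 F [-0.3  0.4  0.6] t 29.35
cop [312.2 201.4] 821 ((0.5437180995941162, -0.3863864541053772), 0.014035375788807869) z 0.028
slide [-0.004, -0.005, 0.244] rot [0.001, 0.0, 0.003]
```

```bash
python3 -m inch '{"slide":[[-0.002,-0.003,0.08],[-0.002,-0.003,0.16],[-0.002,-0.003,0.22],[-0.002,-0.003,0.24],[-0.002,-0.003,0.24],[-0.002,-0.003,0.24],[-0.002,-0.003,0.24],[-0.002,-0.003,0.24],[-0.002,-0.003,0.24],[-0.002,-0.003,0.24]],"rot":[[0,0,0],[0,0,0],[0,0,0],[0,0,0],[0,0,0],[0,0,0],[0,0,0],[0,0,0],[0,0,0],[0,0,0]],"fingers":[46,46,46,46,46,46,0,0,0,0]}'
python3 -m inch '{"slide":[[0,0,-0.1],[0,0,-0.2],[0,0,-0.3],[0,0,-0.3],[0,0,-0.3]],"rot":[[0,0,0],[0,0,0],[0,0,0],[0,0,0],[0,0,0]],"fingers":[0,0,0,0,0]}'
python3 -m inch '{"slide":[[0.627,0.169,0],[0.627,0.169,0],[0.627,0.169,0],[0.627,0.169,0],[0.627,0.169,0],[0.627,0.169,0],[0.627,0.169,0],[0.627,0.169,0],[0.627,0.169,0],[0.627,0.169,0]],"rot":[[0,0,0],[0,0,0],[0,0,0],[0,0,0],[0,0,0],[0,0,0],[0,0,0],[0,0,0],[0,0,0],[0,0,0]],"fingers":[0,0,0,0,0,0,0,0,0,0]}'
```

```text
clock: 30.4
tool_pos: [0.5435, -0.3897, -0.0215]
tool_rot: [0.001, 0.717, 0.697, 0.0]
contact_force: [-0.6, 1.0, 5.7]
opening: 0.0282
grasp_force: 30.1
clock: 30.9
tool_pos: [0.5433, -0.3897, 0.1288]
tool_rot: [0.002, 0.717, 0.697, 0.0]
contact_force: [0.7, 1.4, -1.3]
opening: 0.0284
grasp_force: 29.9
clock: 31.9
tool_pos: [0.6355, -0.0795, 0.1251]
tool_rot: [-0.001, 0.718, 0.696, -0.001]
contact_force: [-0.6, -0.6, -0.1]
opening: 0.0283
grasp_force: 29.9
```

```bash
python3 -m inch '{"slide":[[0,0,0.08],[0,0,0.15],[0,0,0.15],[0,0,0.15],[0,0,0.15],[0,0,0.15],[0,0,0.15],[0,0,0.08],[0,0,0],[0,0,0]],"rot":[[0,0,0],[0,0,0],[0,0,0],[0,0,0],[0,0,0],[0,0,0],[0,0,0],[0,0,0],[0,0,0],[0,0,0]],"fingers":[0,0,0,0,42,42,42,42,42,42]}'
python3 -c "
from h import *
save(cap('wrist'),'w10')"
python3 -m inch '{"slide":[[-0.218,-0.342,0],[-0.218,-0.342,0],[-0.218,-0.342,0],[-0.218,-0.342,0],[-0.218,-0.342,0],[-0.218,-0.342,0],[-0.218,-0.342,0]],"rot":[[0,0,0],[0,0,0],[0,0,0],[0,0,0],[0,0,0],[0,0,0],[0,0,0]],"fingers":[50,50,50,50,50,50,50]}'
python3 - <<'E'
from m import *
st()
c=cap("top"); save(c,"t10"); P=cloud(c); v=(c[1]>0)&(c[1]<.9)
X=P[155:230,312:382]; Q=X[v[155:230,312:382]&(X[...,2]>.094)&(X[...,2]<.106)]; print("rim",len(Q),cv2.minEnclosingCircle(Q[:,:2].astype(np.float32)))
c=cap("wrist"); P=cloud(c); z=P[...,2]; S=cv2.cvtColor(c[0],cv2.COLOR_RGB2HSV)
for n,a,b in (("knob",.035,.046),("disc",.011,.022)):
    for ce,ar,Q in comps((c[1]>0)&(z>a)&(z<b)&(np.linalg.norm(P[...,:2]-[.461,-.183],axis=-1)<.08),P,200): print(n,ce,ar,cv2.minEnclosingCircle(Q[:,:2].astype(np.float32)),np.median(Q[:,2]))
cv2.imwrite("pics/wt10.png",np.hstack([cv2.imread("pics/w10.png")[:,120:520],cv2.imread("pics/t10.png")[:,120:520]]))
E
```

```text
clock: 32.9
tool_pos: [0.6394, -0.0785, 0.1353]
tool_rot: [0.005, 0.717, 0.697, 0.004]
contact_force: [0.0, 0.0, 0.7]
opening: 0.042
grasp_force: 0.0
clock: 33.65
tool_pos: [0.4628, -0.1816, 0.1263]
tool_rot: [-0.0, 0.717, 0.697, 0.0]
contact_force: [0.2, 0.3, -1.0]
opening: 0.0503
grasp_force: 0.0
[ 0.4628 -0.1816  0.1263] ang 88.3 tilt [ 0.  0. -1.] open 0.0503 gf 0.0 F [ 0.2  0.3 -1. ] t 33.65
rim 391 ((0.6448260545730591, -0.07722785323858261), 0.054978761821985245)
knob [313.2 196.3] 839 ((0.46188101172447205, -0.18099795281887054), 0.015017441473901272) 0.04016962111679384
disc [313.3 187.5] 10084 ((0.46212831139564514, -0.18115465342998505), 0.058011386543512344) 0.016239257228339604
```

View pics/wt10.png

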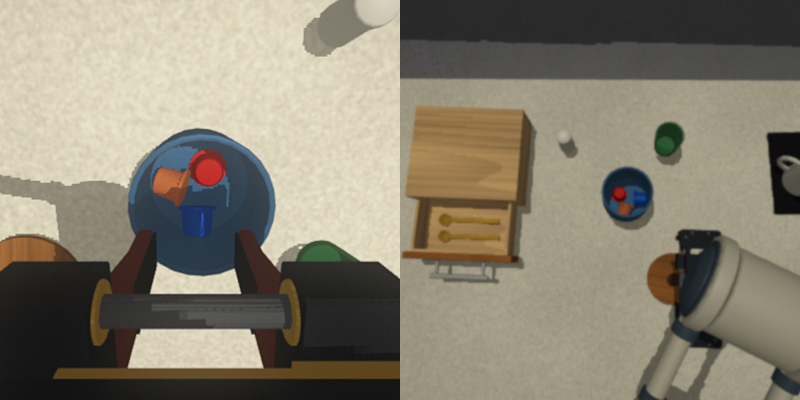

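All three pods lie low in the canister (left half: red (207,168), copper (172,185), blue (197,221)) and the spoons are in the drawer. The lid is under the gripper, so I'll grasp its knob.

```bash
python3 -m inch '{"slide":[[-0.002,-0.003,0.09],[-0.002,-0.003,0.18],[-0.002,-0.003,0.25],[-0.002,-0.003,0.274],[-0.002,-0.003,0.274],[-0.002,-0.003,0.274],[-0.002,-0.003,0.274],[-0.002,-0.003,0.274],[-0.002,-0.003,0.274],[-0.002,-0.003,0.274]],"rot":[[0,0,0],[0,0,0],[0,0,0],[0,0,0],[0,0,0],[0,0,0],[0,0,0],[0,0,0],[0,0,0],[0,0,0]],"fingers":[50,50,50,50,50,50,0,0,0,0]}'
python3 -m inch '{"slide":[[0,0,-0.08],[0,0,-0.16],[0,0,-0.24],[0,0,-0.28],[0,0,-0.28],[0,0,-0.28]],"rot":[[0,0,0],[0,0,0],[0,0,0],[0,0,0],[0,0,0],[0,0,0]],"fingers":[0,0,0,0,0,0]}'
python3 - <<'E'
from m import *
st(); p,R,s=pose(); c=cap("wrist"); P=cloud(c); z=P[...,2]
Q=P[(c[1]>0)&(np.linalg.norm(P[...,:2]-p[:2],axis=-1)<.07)&(z<.175)&(z>.10)]; print(np.percentile(Q[:,2],[2,20,50,80]).round(4))
m=abs(Q[:,2]-np.percentile(Q[:,2],20))<.012; q=Q[m]; A=np.c_[q[:,:2],np.ones(len(q))]; k=np.linalg.lstsq(A,q[:,2],rcond=None)[0]; print("tilt",k[:2],"mec",cv2.minEnclosingCircle(q[:,:2].astype(np.float32)))
E
```

```text
clock: 34.75
tool_pos: [0.4613, -0.1834, -0.0092]
tool_rot: [0.001, 0.717, 0.697, 0.0]
contact_force: [-1.4, 1.0, 4.9]
opening: 0.0292
grasp_force: 30.0
clock: 35.35
tool_pos: [0.4604, -0.1829, 0.1284]
tool_rot: [-0.0, 0.717, 0.697, -0.0]
contact_force: [0.3, -0.0, -2.4]
opening: 0.0289
grasp_force: 30.0
[ 0.4604 -0.1829  0.1284] ang 88.3 tilt [ 0.    -0.001 -1.   ] open 0.0289 gf 30.0 F [ 0.3 -0.  -2.4] t 35.35
[0.1525 0.1533 0.1538 0.1544]
tilt [-0.00125211 -0.0035745 ] mec ((0.46114152669906616, -0.18087993562221527), 0.05834650620818138)
```

```bash
python3 -m inch '{"slide":[[0.223,0.361,0],[0.223,0.361,0],[0.223,0.361,0],[0.223,0.361,0],[0.223,0.361,0],[0.223,0.361,0],[0.223,0.361,0],[0.223,0.361,0]],"rot":[[0,0,0],[0,0,0],[0,0,0],[0,0,0],[0,0,0],[0,0,0],[0,0,0],[0,0,0]],"fingers":[0,0,0,0,0,0,0,0]}'
python3 - <<'E'
from m import *
st(); p,R,s=pose(); c=cap("wrist"); P=cloud(c); z=P[...,2]
Q=P[(c[1]>0)&(np.linalg.norm(P[...,:2]-p[:2],axis=-1)<.07)&(z<.165)&(z>.145)]; print(len(Q),Q[:,2].mean(),cv2.minEnclosingCircle(Q[:,:2].astype(np.float32)))
E
```

```text
clock: 36.2
tool_pos: [0.6433, -0.0776, 0.1288]
tool_rot: [-0.0, 0.718, 0.696, -0.001]
contact_force: [-0.4, -1.1, -2.0]
opening: 0.0289
grasp_force: 30.0
[ 0.6433 -0.0776  0.1288] ang 88.3 tilt [-0.    -0.001 -1.   ] open 0.0289 gf 30.0 F [-0.4 -1.1 -2. ] t 36.2
19182 0.15424298091466232 ((0.6441965699195862, -0.07521960884332657), 0.05799401178956032)
```

```bash
python3 -m inch '{"slide":[[0,0,0.04],[0,0,0.07],[0,0,0.08],[0,0,0.086],[0,0,0.09],[0,0,0.09],[0,0,0.09]],"rot":[[0,0,0],[0,0,0],[0,0,0],[0,0,0],[0,0,0],[0,0,0],[0,0,0]],"fingers":[0,0,0,0,0,0,0]}'
```

```text
clock: 36.95
tool_pos: [0.6447, -0.0769, 0.0853]
tool_rot: [0.0, 0.717, 0.697, 0.0]
contact_force: [0.2, 0.1, -2.5]
opening: 0.0292
grasp_force: 30.0
```

```bash
python3 -m inch '{"slide":[[0,0,0.003],[0,0,0.006],[0,0,0.006]],"rot":[[0,0,0],[0,0,0],[0,0,0]],"fingers":[0,0,0]}'
python3 -m inch '{"slide":[[0,0,0],[0,0,0],[0,0,0],[0,0,-0.08],[0,0,-0.16],[0,0,-0.16],[0,0,-0.16]],"rot":[[0,0,0],[0,0,0],[0,0,0],[0,0,0],[0,0,0],[0,0,0],[0,0,0]],"fingers":[50,50,50,50,50,50,50]}'
python3 - <<'E'
from m import *
st(); p,R,s=pose(); c=cap("wrist"); P=cloud(c); z=P[...,2]
Q=P[(c[1]>0)&(np.linalg.norm(P[...,:2]-p[:2],axis=-1)<.065)&(z<.118)&(z>.10)]; A=np.c_[Q[:,:2],np.ones(len(Q))]; k=np.linalg.lstsq(A,Q[:,2],rcond=None)[0]
print(len(Q),np.median(Q[:,2]),"tilt",k[:2],cv2.minEnclosingCircle(Q[:,:2].astype(np.float32)))
E
```

```text
clock: 37.25
tool_pos: [0.6448, -0.0769, 0.0829]
tool_rot: [0.001, 0.717, 0.697, 0.0]
contact_force: [-0.7, -0.2, 4.3]
opening: 0.029
grasp_force: 30.0
clock: 37.95
tool_pos: [0.6451, -0.077, 0.1629]
tool_rot: [0.001, 0.717, 0.697, 0.001]
contact_force: [-1.0, 0.9, -0.3]
opening: 0.05
grasp_force: 0.0
[ 0.6451 -0.077   0.1629] ang 88.3 tilt [-0.     0.003 -1.   ] open 0.05 gf 0.0 F [-1.   0.9 -0.3] t 37.95
14085 0.10823343476910433 tilt [ 0.00071818 -0.00165706] ((0.6456016302108765, -0.07472275197505951), 0.05802464485168457)
```

The lid is seated: disc top at 0.108 m, level, centred. Now I'll push the drawer home with the shut fingers against the handle.

```bash
python3 -m inch '{"slide":[[0.708,-0.492,0.086],[0.708,-0.492,0.086],[0.708,-0.492,0.086],[0.708,-0.492,0.086],[0.708,-0.492,0.086],[0.708,-0.492,0.086],[0.708,-0.492,0.086],[0.708,-0.492,0.086],[0.708,-0.492,0.086],[0.708,-0.492,0.086],[0.708,-0.492,0.086],[0.708,-0.492,0.086]],"rot":[[0,0,0],[0,0,0],[0,0,0],[0,0,0],[0,0,0],[0,0,0],[0,0,0],[0,0,0],[0,0,0],[0,0,0],[0,0,0],[0,0,0]],"fingers":[0,0,0,0,0,0,0,0,0,0,0,0]}'
python3 -m inch '{"slide":[[0,0,0.08],[0,0,0.16],[0,0,0.22],[0,0,0.22],[0,0,0.22]],"rot":[[0,0,0],[0,0,0],[0,0,0],[0,0,0],[0,0,0]],"fingers":[0,0,0,0,0]}'
python3 - <<'E'
from m import *
st(); c=cap("wrist"); save(c,"w11")
E
```

```text
clock: 39.2
tool_pos: [0.4091, 0.2832, 0.1176]
tool_rot: [0.0, 0.718, 0.696, -0.001]
contact_force: [0.3, -0.1, -0.1]
opening: 0.0003
grasp_force: 0.0
clock: 39.7
tool_pos: [0.4094, 0.2833, 0.0088]
tool_rot: [-0.0, 0.718, 0.696, -0.0]
contact_force: [-0.7, 0.3, 1.5]
opening: 0.0005
grasp_force: 0.0
[0.4094 0.2833 0.0088] ang 88.2 tilt [-0.001 -0.001 -1.   ] open 0.0005 gf 0.0 F [-0.7  0.3  1.5] t 39.7
```

View pics/w11.png

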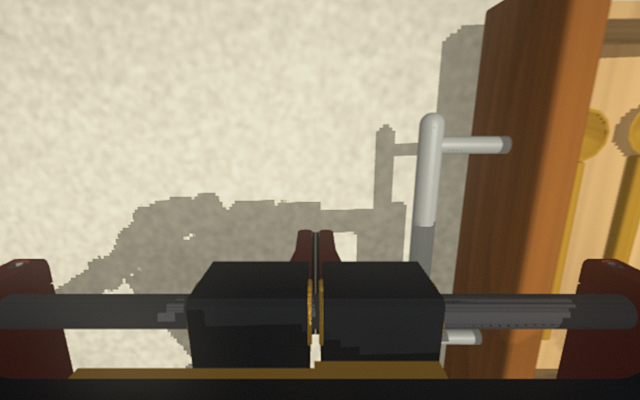

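The shut fingers (315,240) are in front of the bar (425,115-260). I'll check that the black finger carriers clear the drawer's face before pushing.

Run:
```python
from h import *
c=cap("wrist"); P=cloud(c)
for u,v in ((380,275),(420,275),(380,340),(425,340),(318,236),(330,240),(330,255),(425,180),(560,310)): print(u,v,P[v,u].round(4))
```

```text
380 275 [0.4268 0.3181 0.1358]
420 275 [0.4362 0.3178 0.1358]
380 340 [0.4249 0.3089 0.1467]
425 340 [0.4344 0.3084 0.1464]
318 236 [0.4126 0.2949 0.0485]
330 240 [0.4184 0.2962 0.0578]
330 255 [0.4175 0.2962 0.0753]
425 180 [0.4629 0.3242 0.0571]
560 310 [0.4671 0.3101 0.1398]
```

```bash
python3 -m inch '{"slide":[[0,0.05,0],[0,0.08,0],[0,0.11,0],[0,0.14,0],[0,0.17,0],[0,0.2,0],[0,0.22,0],[0,0.24,0],[0,0.26,0],[0,0.27,0],[0,0.27,0]],"rot":[[0,0,0],[0,0,0],[0,0,0],[0,0,0],[0,0,0],[0,0,0],[0,0,0],[0,0,0],[0,0,0],[0,0,0],[0,0,0]],"fingers":[0,0,0,0,0,0,0,0,0,0,0]}'
python3 -m inch '{"slide":[[0,0.01,0],[0,0.02,0],[0,0.03,0],[0,0.036,0],[0,0.036,0]],"rot":[[0,0,0],[0,0,0],[0,0,0],[0,0,0],[0,0,0]],"fingers":[0,0,0,0,0]}'
python3 - <<'E'
from m import *
st(); c=cap("wrist"); P=cloud(c); p=pose()[0]; z=P[...,2]
Q=P[(c[1]>0)&(abs(z-.0735)<.004)&(abs(P[...,1]-.33)<.02)]
print("face",Q[:,0].min() if len(Q) else None, Q[:,0].max() if len(Q) else None)
Q=P[(c[1]>0)&(abs(z-.09)<.004)&(abs(P[...,1]-.33)<.02)&(P[...,0]>.6)]; print("unit front",Q[:,0].min() if len(Q) else None)
E
```

```text
clock: 40.9
tool_pos: [0.5445, 0.2801, 0.0085]
tool_rot: [0.0, 0.718, 0.696, 0.0]
contact_force: [-0.1, 0.7, -0.0]
opening: 0.0006
grasp_force: 0.0
clock: 41.4
tool_pos: [0.562, 0.2797, 0.0084]
tool_rot: [0.0, 0.717, 0.697, -0.0]
contact_force: [-0.6, -0.2, -0.1]
opening: 0.0004
grasp_force: 0.0
[0.562  0.2797 0.0084] ang 88.3 tilt [-0.  0. -1.] open 0.0004 gf 0.0 F [-0.6 -0.2 -0.1] t 41.4
face 0.6138076828087573 0.6349015948060777
unit front 0.629201687500245
```

```bash
python3 -m inch '{"slide":[[0,-0.08,0],[0,-0.16,0],[0,-0.2,-0.1],[0,-0.25,-0.2],[0,-0.3,-0.3],[0,-0.3,-0.3]],"rot":[[0,0,0],[0,0,0],[0,0,0],[0,0,0],[0,0,0],[0,0,0]],"fingers":[0,0,0,0,0,0]}'
python3 - <<'E'
from m import *
st(); c=cap("top"); save(c,"t12"); P=cloud(c); v=(c[1]>0)&(c[1]<.9); z=P[...,2]
def reg(n,x0,x1,y0,y1,z0,z1):
    Q=P[v&(z>z0)&(z<z1)&(P[...,0]>x0)&(P[...,0]<x1)&(P[...,1]>y0)&(P[...,1]<y1)]; print(n,len(Q),cv2.minEnclosingCircle(Q[:,:2].astype(np.float32)),Q.min(0).round(3),Q.max(0).round(3))
reg("disc",.55,.75,-.16,.02,.100,.114); reg("knob",.55,.75,-.16,.02,.125,.14); reg("face",.45,.68,.16,.22,.068,.08); reg("handle",.45,.68,.19,.4,.046,.062); reg("tumbler",.7,.85,-.23,-.12,.07,.09); reg("shaker",.7,.85,.03,.1,.06,.09)
E
```

```text
clock: 42.05
tool_pos: [0.4123, 0.2854, 0.165]
tool_rot: [0.001, 0.717, 0.697, 0.005]
contact_force: [0.3, 0.7, 0.6]
opening: 0.0008
grasp_force: 0.0
[0.4123 0.2854 0.165 ] ang 88.4 tilt [ 0.005  0.008 -1.   ] open 0.0008 gf 0.0 F [0.3 0.7 0.6] t 42.05
disc 2201 ((0.6447091102600098, -0.07690397650003433), 0.05805349349975586) [ 0.587 -0.133  0.1  ] [ 0.702 -0.02   0.112]
knob 165 ((0.6445570588111877, -0.0766272246837616), 0.01481668185442686) [ 0.631 -0.09   0.126] [ 0.658 -0.064  0.135]
face 223 ((0.6390509605407715, 0.18968454003334045), 0.04059148579835892) [0.61  0.16  0.068] [0.667 0.22  0.08 ]
handle 463 ((0.6138198375701904, 0.29269957542419434), 0.10082562267780304) [0.571 0.192 0.046] [0.617 0.393 0.062]
tumbler 230 ((0.7753055095672607, -0.171330988407135), 0.033052727580070496) [ 0.743 -0.204  0.07 ] [ 0.807 -0.139  0.082]
shaker 192 ((0.7760682106018066, 0.06560278683900833), 0.01773947849869728) [0.759 0.05  0.06 ] [0.792 0.083 0.078]
```

View pics/t12.png

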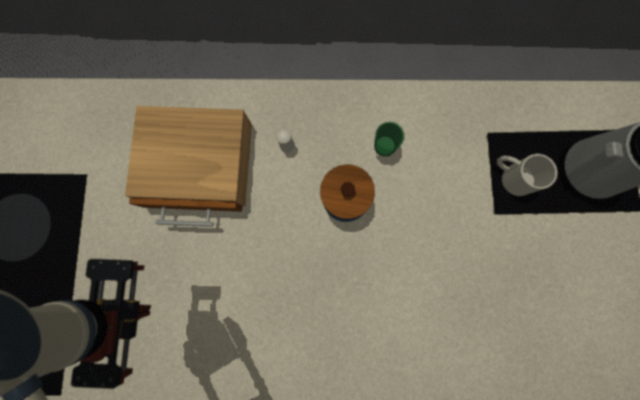

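The view shows the lid on the canister at (347,192), the drawer apparently shut (handle (187,220)), and the tumbler and shaker unmoved. I'll feel for the stop to be sure it's latched.

```bash
python3 -m inch '{"slide":[[0,0.03,0.12],[0,0.1,0.2],[0,0.18,0.3],[0,0.26,0.3],[0,0.29,0.3],[0,0.298,0.3],[0,0.298,0.3]],"rot":[[0,0,0],[0,0,0],[0,0,0],[0,0,0],[0,0,0],[0,0,0],[0,0,0]],"fingers":[0,0,0,0,0,0,0]}'
for i in 1; do python3 -m inch '{"slide":[[0,0.006,0],[0,0.006,0]],"rot":[[0,0,0],[0,0,0]],"fingers":[0,0]}'; done
python3 -m inch '{"slide":[[0,0.006,0],[0,0.006,0]],"rot":[[0,0,0],[0,0,0]],"fingers":[0,0]}'
python3 -m inch '{"slide":[[0,0.006,0],[0,0.006,0]],"rot":[[0,0,0],[0,0,0]],"fingers":[0,0]}'
```

```text
clock: 42.8
tool_pos: [0.5605, 0.2791, 0.0067]
tool_rot: [-0.0, 0.718, 0.696, -0.001]
contact_force: [-0.5, 0.4, 0.4]
opening: 0.0007
grasp_force: 0.0
clock: 43.0
tool_pos: [0.5635, 0.2801, 0.0094]
tool_rot: [0.0, 0.717, 0.697, 0.001]
contact_force: [-0.5, -0.6, -0.1]
opening: 0.0004
grasp_force: 0.0
clock: 43.2
tool_pos: [0.564, 0.2802, 0.0095]
tool_rot: [-0.002, 0.717, 0.697, -0.002]
contact_force: [-9.8, -0.6, 5.4]
opening: 0.0002
grasp_force: 4.9
clock: 43.4
tool_pos: [0.5639, 0.2801, 0.0094]
tool_rot: [-0.004, 0.717, 0.697, -0.004]
contact_force: [-20.4, -2.0, 10.9]
opening: 0.0004
grasp_force: 10.7
```

Hard stop at 20 N with no travel, so the drawer is latched home. Back off, take a last check and hand in.

```bash
python3 -m inch '{"slide":[[0,-0.05,0],[0,-0.13,0],[0,-0.2,-0.1],[0,-0.25,-0.2],[0,-0.3,-0.3],[0,-0.3,-0.3],[0,-0.3,-0.3],[0,-0.3,-0.3]],"rot":[[0,0,0],[0,0,0],[0,0,0],[0,0,0],[0,0,0],[0,0,0],[0,0,0],[0,0,0]],"fingers":[0,0,0,0,0,0,0,0]}'
python3 - <<'E'
from m import *
st(); c=cap("top"); P=cloud(c); v=(c[1]>0)&(c[1]<.9); z=P[...,2]
Q=P[v&(z>.046)&(z<.062)&(P[...,0]>.45)&(P[...,0]<.6)&(P[...,1]>.19)&(P[...,1]<.4)]; print("handle",Q.min(0).round(3))
print(arm.hand_in())
E
```

```text
clock: 44.2
tool_pos: [0.4199, 0.2841, 0.1586]
tool_rot: [0.0, 0.717, 0.697, 0.001]
contact_force: [-0.5, -0.1, -0.2]
opening: 0.0002
grasp_force: 0.0
[0.4199 0.2841 0.1586] ang 88.4 tilt [ 0.001  0.001 -1.   ] open 0.0002 gf 0.0 F [-0.5 -0.1 -0.2] t 44.2
handle [0.572 0.217 0.05 ]
the job is handed in; nothing more can be done
None
```

I handed the job in at about 44 s, with all three capsules in the canister, its lid seated and level, both teaspoons in the drawer, the drawer pushed home to its stop, and the tumbler and shaker unmoved; the hand-in call returned no verdict.

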